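# Hang the lift-off guard door on the sander cabinet and bolt it

### The job

Close up the sander cabinet: first push the chip drawer fully in, then take the door out of its rack and lower it gently, without dropping it, onto both hinge pins until it sits fully down, and let go of it. Then push the door shut and slide the bolt fully home across it. Do not knock about the ear defenders, tape roll, jar or bottle.

Things in the scene. Friction and masses are not known exactly. Their poses are not given: they have to be found in the camera images.
- cabinet: Fixed green bench sander cabinet, 260 deep x 240 wide x 200 mm high, short spindle on top, well back. Origin: middle of the lower front edge, on the work surface. x into the cabinet (away from the robot), y left, z up; front = plane x = 0. Hinge pins left, bolt right. Shut, the door covers y = -67 to +83, z = 12 to 182 mm, outer face at x = -15 mm (3 mm rubber stops behind it).
- pin_low (a point): Lower of two upright hinge pins on one vertical line, 9 mm in front of the cabinet front, at cabinet y = +95 mm. The point is on the axis, at the top of the 18 mm wide collar where a knuckle sits, 52 mm above the work surface. The pin rises 24 mm above it, 8 mm thick, its last 8 mm tapering to 3 mm. Axes as the cabinet's.
- pin_high (a point): Upper hinge pin, the same, collar top 132 mm above the work surface, exactly above pin_low. As one pin is above the other, bring the open door in from the front with its knuckles about 30 mm above their collars, then lower it. Axes as the cabinet's.
- door_mid (a point): Centre of the loose green door panel, 150 wide x 170 high x 12 mm thick, about 0.45 kg, upright in the rack's slot. y along its width to the hinge edge, z up, -x out of the outer face (six dark louvre lines). Shut, its axes are parallel to the cabinet's; open 90 degrees, its y is the cabinet's x. The plain top edge, 85 mm above this point, can be gripped across the 12 mm from above.
- knuckle_low (a point): Lower hinge knuckle of the door: upright steel tube, 19 mm outside, 11 mm bore, 20 mm tall, axis 87 mm from the panel's centre line along door y. The point is on its axis at its lower end, 40 mm above the door's lower edge. Sits on pin_low's collar when home; the door then turns freely on the pins. Axes as the door's.
- knuckle_high (a point): Upper hinge knuckle, the same, lower end 120 mm above the door's lower edge; sits on pin_high's collar when home. Axes as the door's.
- rack: Fixed pale wooden rack 190 x 90 mm, 40 mm high, with a slot 15 mm wide and 30 mm deep along its x; origin at the centre of its underside. The door stands in the slot on a floor 10 mm above the work surface, hinge edge towards the rack's +x.
- chip_drawer (a joint): How far the chip drawer in the doorway is out, in m: 0 fully in (hard stop), up to 0.09 out towards the robot. Slides stiffly (about 3 N) and stays where it is left.
- drawer_face (a point): Middle of the upper edge of the flat plywood drawer front, on its outer face. The front is 116 wide and 140 mm tall (top 165 mm above the work surface) and is flush with the cabinet front when fully in. Moves with the drawer. Axes as the cabinet's.
- bolt (a joint): Travel of the steel slide bolt on the cabinet's right stile, in m: 0 drawn back, 0.035 fully home (hard stop). Moves along the cabinet's +y (to the left), about 2 N, stays where it is left. Home, its 8 mm round-ended rod lies across the front of the shut door by about 22 mm, some 5 mm clear of it.
- bolt_knob (a point): Middle of the bolt's round knob: 12 mm diameter, 30 mm long, sticking straight out of the cabinet front (from 24 to 54 mm in front of it), 155 mm above the work surface; the point is 39 mm in front. Push it sideways to slide the bolt. Axes as the cabinet's.
- ear_muffs: Black ear defenders lying on the table, about 180 x 150 x 76 mm; bystander.
- tape_roll: Roll of paper tape lying flat, 64 mm across, 22 mm high; bystander. Origin: centre of its underside.
- jar: Clear jar, 64 mm across, 85 mm high; bystander. Origin: centre of its underside.
- glue: White bottle, 60 mm across, 170 mm high; bystander. Origin: centre of its underside.
Mind the look-alikes: they are no part of the job. Of the things that look like the part that bears door_mid, the smaller one is meant.

How it is judged:
On the way, in this order (a step that is already met when the one before it is completed fails the run):
1. the chip drawer is fully in (value of joint chip_drawer below 0.005 m), for 0.2 s.
2. the door sits fully down on both hinge pins and has been let go (horizontal distance between knuckle_low and pin_low below 0.004 m and horizontal distance between knuckle_high and pin_high below 0.004 m and z of knuckle_low in the frame of pin_low below 0.005 m and z of knuckle_high in the frame of pin_high below 0.005 m and angle between door_mid's own z axis and vertical below 0.08 rad and value of joint chip_drawer below 0.005 m and contact force between door and the fingers below 0.1 N and linear speed of door below 0.05 m/s), for 0.2 s.
3. the hung door is shut (horizontal distance between knuckle_low and pin_low below 0.004 m and horizontal distance between knuckle_high and pin_high below 0.004 m and z of knuckle_low in the frame of pin_low below 0.005 m and z of knuckle_high in the frame of pin_high below 0.005 m and angle between door_mid's own z axis and vertical below 0.08 rad and angle between the x axis of door_mid and the x axis of cabinet, either way round below 0.06 rad and y of door_mid in the frame of cabinet below 0.03 m), for 0.2 s.
4. the bolt is home across the shut door (all of step 3 and value of joint bolt above 0.029 m), for 0.2 s.
At the end, for the whole second after the job is handed in: Drawer within 5 mm of fully in; door upright (within 0.08 rad) with each knuckle within 4 mm of its pin's axis and no more than 5 mm above its collar; door shut within 0.06 rad of the cabinet front; bolt at least 29 mm along; everything at rest (all of step 4 and value of joint chip_drawer below 0.005 m and linear speed of door below 0.02 m/s); the robot touches nothing.
It fails at once if the ear defenders, tape roll, jar or bottle were knocked about (moved over 40 mm) (distance of any of ear_muffs, tape_roll, jar, glue from where it was at the start of the episode above 0.04 m).
It fails at once if the door fell or was laid over (angle between door_mid's own z axis and vertical above 0.6 rad).
It fails at once if the door was dropped onto the pins (faster than 0.5 m/s within 35 mm of its seat) (horizontal distance between knuckle_low and pin_low below 0.02 m and z of knuckle_low in the frame of pin_low below 0.035 m and linear speed of door above 0.5 m/s).
It also fails if it takes over 72 s, if anything falls off the work surface, if the arm or the gripper's body presses on something with over 40 N, if the wrist force passes 120 N, or if a joint passes its speed limit or range.

### The arm

A 7-joint arm with a two-finger parallel gripper is mounted at the origin on the work surface. World frame = base frame: x ahead of the robot, y to its left, z up, the work surface at z = 0. Lengths are in m, angles in rad, forces in N, time in s.
With the tool pointing down it reaches from about 0.4 to 0.9 m from the base axis. Payload 5.5 kg.
Tool frame: the origin (TCP) lies at the very end of the fingers, on their centre line; the grasp point (between the pads) lies 19 mm behind it (env.grip_point_offset is the distance from the TCP to the grasp point, in m); z points along the fingers, y is the direction in which the jaws open and shut (so a half turn about z gives the same grasp; the last joint's range is limited). The gripper opens to 85 mm and grips with 20 to 120 N. Pads are 22 mm wide; open, the fingers measure 114 mm over their backs; the gripper's body (76 mm by 85 mm) begins 54 mm behind the grasp point. The pads swing forward as they close: fully open they stand 13 mm farther back than shut.
Start: joints at [1.505, 0.501, -0.427, 1.55, 0.221, 1.138, -0.21], TCP at [0.21, -0.615, 0.231] pointing down, gripper open.
Joint ranges: [-2.88, 2.88], [-0.31, 2.03], [-1.54, 1.56], [0.2, 2.42], [-1.41, 4.55], [0.19, 2.02], [-2.57, 2.57]. Speed limits (rad/s): [2.57, 2.57, 3.14, 3.14, 3.14, 3.14, 3.14].

### API

Orientations are given as a unit quaternion [w, x, y, z].
In Python, from rig import env, cams gives the robot as it stands. Calls block until the motion is done:
- env.reach(position, orientation): joint-space move of the TCP to a pose.
- env.servo_line(position, ori=None, rate=0.15, stop_force=None): straight line of the TCP; ori=None keeps the orientation; rate is the mean speed in m/s. With stop_force (N) it stops when the force on the tool has changed by that much, and returns True; else False.
- env.goto_joints(angles): joint-space move.
- env.command_gripper(opening, grasp_force=None): opening from 0.0 (shut) to 1.0 (fully open); grasp_force is the grip in N (None keeps the last); returns when the fingers have stopped.
- env.dwell(seconds).
- env.solve_ik(position, orientation): joint angles nearest the present ones, or None.
- env.read_state(): the state.
- cams.camera(name): name is "side" or "top"; returns the picture (400x640x3 uint8, blue, green, red); there is no depth.
- cams.calibration(name): a dict with "intrinsics" (3x3 intrinsics, pixels), "extrinsics" (4x4, takes a point from camera to world coordinates). Camera axes: x right, y up, looking along -z (the intrinsics and any distortion apply to the point x, -y, -z); pixel columns grow to the right and rows downward; lengths in m; the calibration is good to about 2 mm. A picture is of the moment at which its call begins. calibration takes no time and is no camera call.
A pose or a line that the arm cannot do raises env.PlanningError and nothing moves.
- env.sign_off(): hands the job in, once; it reports no verdict.
The state is a dict: "clock": time; "joint_positions": joint angles; "qvel": joint speeds; "joint_torque": joint torques, N m; "ee_pos": TCP position; "tool_rot": TCP orientation; "contact_force": force on the tool from outside, world axes, zero at the start; "torque": the same for the moment, N m; "grip_width": opening from 0.0 (shut) to 1.0 (fully open).
Only numpy, scipy, OpenCV 4.12 (cv2) and the standard library are available. Lean on these libraries where they do the work, as an engineer would, in place of code of your own. Each camera call takes 0.05 s, during which the arm holds its last target.

## Working session

There is one attempt and no reset: what is moved stays moved. The work goes in short steps, each a Python script; the robot and the scene stay as the last script left them, time stands still between calls to the robot, and variables do not carry over. Pictures are saved under pics/ and viewed, and the job is handed in when it is done.

```bash
ls; mkdir -p pics
python3 - <<'E'
from rig import env, cams
import cv2, numpy as np
np.set_printoptions(precision=4,suppress=True)
for n in("side","top"):
    im=cams.camera(n); cv2.imwrite(f"pics/{n}0.png",im)
    c=cams.calibration(n); print(n,c)
s=env.read_state(); print(s); print(env.grip_point_offset)
E
```

```text
pics
side {'intrinsics': array([[517.4071,   0.    , 318.4223],
       [  0.    , 517.4071, 200.8231],
       [  0.    ,   0.    ,   1.    ]]), 'extrinsics': array([[-0.8724,  0.3855, -0.3003,  0.0786],
       [-0.4887, -0.6904,  0.5334,  0.8563],
       [-0.0017,  0.6121,  0.7908,  1.3472],
       [ 0.    ,  0.    ,  0.    ,  1.    ]])}
top {'intrinsics': array([[446.4037,   0.    , 316.5109],
       [  0.    , 446.4037, 206.5333],
       [  0.    ,   0.    ,   1.    ]]), 'extrinsics': array([[-0.0166,  0.9954, -0.094 ,  0.4333],
       [-0.9998, -0.0154,  0.0131,  0.0082],
       [ 0.0116,  0.0942,  0.9955,  1.5085],
       [ 0.    ,  0.    ,  0.    ,  1.    ]])}
{'clock': 0.1, 'joint_positions': array([ 1.5052,  0.5018, -0.4268,  1.5513,  0.2208,  1.1383, -0.2103]), 'qvel': array([-0.0004, -0.0023, -0.0014, -0.0032, -0.0005,  0.0002, -0.0014]), 'joint_torque': array([ -0.0106, -57.0822,  -5.8384, -28.1752,   0.0105,   0.0055,
        -0.    ]), 'ee_pos': array([ 0.2096, -0.6146,  0.2303]), 'tool_rot': array([-0.0009,  0.9865,  0.1637, -0.0001]), 'contact_force': array([ 0.363 , -0.9367,  0.5262]), 'torque': array([ 0.0244, -0.0028, -0.0195]), 'grip_width': 1.0033728047219626}
0.0187
```

View pics/side0.png

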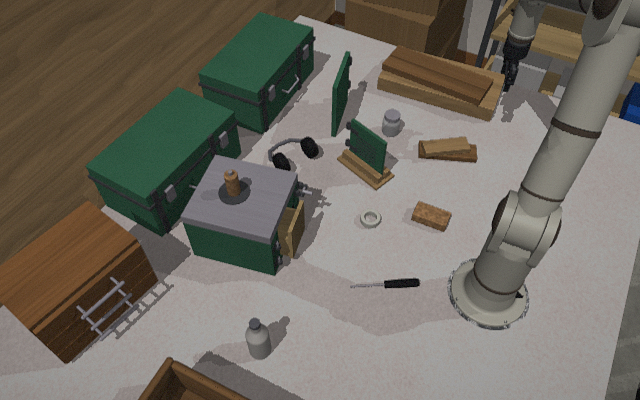

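View pics/top0.png

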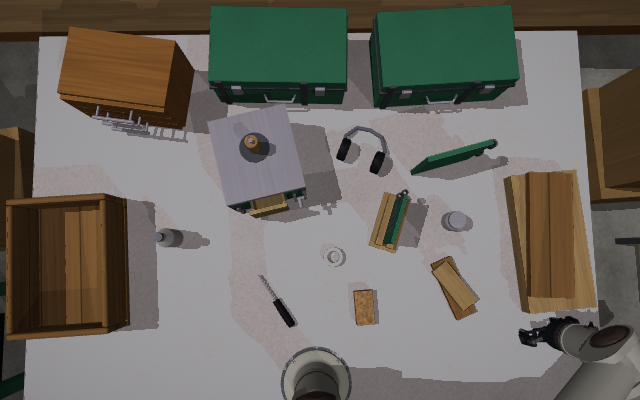

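Run:
```python
import cv2
t=cv2.imread("pics/top0.png"); s=cv2.imread("pics/side0.png")
a=t[100:225,200:330]; cv2.imwrite("pics/c1.png",cv2.resize(a,None,fx=6,fy=4.7,interpolation=cv2.INTER_CUBIC) if 0 else cv2.resize(a,None,fx=4.6,fy=4.6,interpolation=cv2.INTER_CUBIC))
a=t[130:260,350:510]; cv2.imwrite("pics/c2.png",cv2.resize(a,None,fx=4.5,fy=4.5,interpolation=cv2.INTER_CUBIC))
a=s[150:280,180:340]; cv2.imwrite("pics/c3.png",cv2.resize(a,None,fx=4.5,fy=4.5,interpolation=cv2.INTER_CUBIC))
a=s[40:195,310:430]; cv2.imwrite("pics/c4.png",cv2.resize(a,None,fx=3.8,fy=3.8,interpolation=cv2.INTER_CUBIC))
```

```text
(no output)
```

View pics/c1.png

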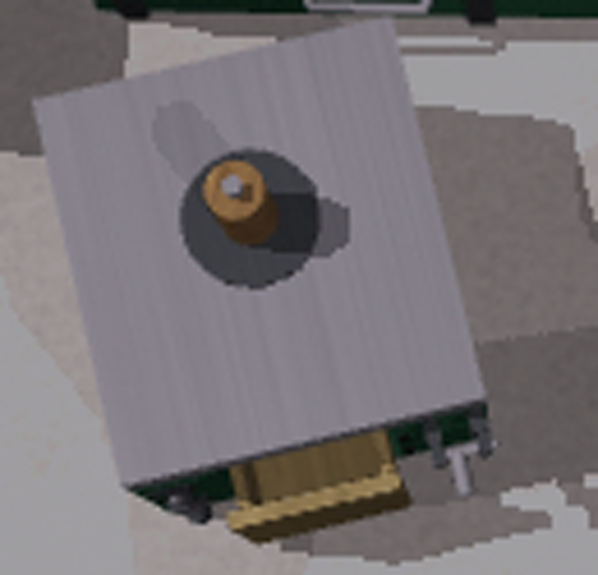

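View pics/c2.png

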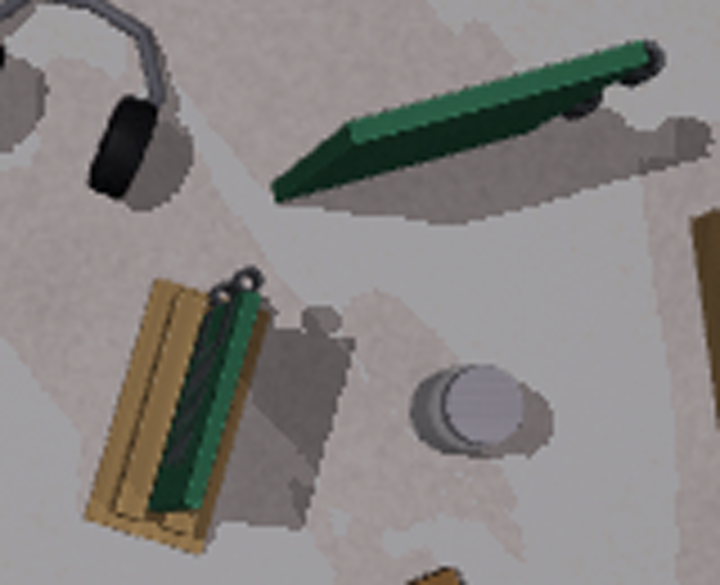

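View pics/c3.png

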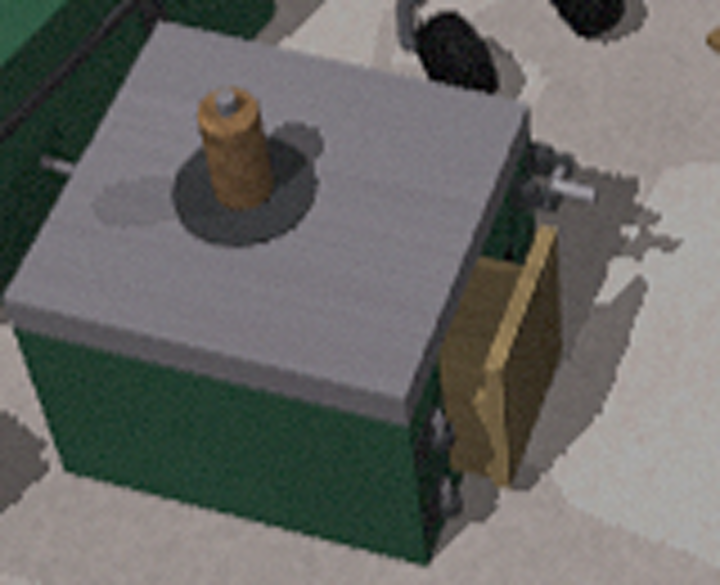

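View pics/c4.png

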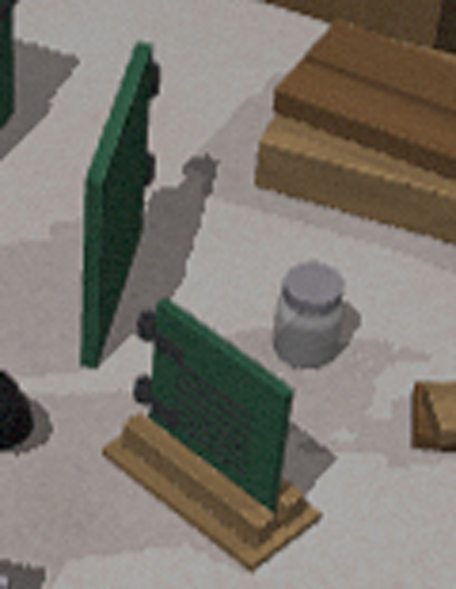

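```bash
cat > h.py <<'E'
import cv2, numpy as np
from rig import env, cams
np.set_printoptions(precision=4,suppress=True)
C={n:cams.calibration(n) for n in("side","top")}
def ray(n,u,v):
    K=C[n]["intrinsics"];E=C[n]["extrinsics"]
    d=np.linalg.inv(K)@[u,v,1.]; d=E[:3,:3]@[d[0],-d[1],-d[2]]
    return E[:3,3],d
def onz(n,u,v,z):
    o,d=ray(n,u,v); return o+d*(z-o[2])/d[2]
def proj(n,p):
    K=C[n]["intrinsics"];E=C[n]["extrinsics"]
    q=E[:3,:3].T@(np.asarray(p)-E[:3,3]); q=K@[q[0],-q[1],-q[2]]; return q[:2]/q[2]
def tri(a,b):
    o1,d1=ray("top",*a);o2,d2=ray("side",*b)
    A=np.array([d1,-d2]).T; s=np.linalg.lstsq(A,o2-o1,rcond=None)[0]
    p,q=o1+s[0]*d1,o2+s[1]*d2; return (p+q)/2,np.linalg.norm(p-q)
def yawq(yaw):  # tool down, jaw axis (tool y) turned: tool x=(cos,sin), tool y=(sin,-cos)
    return np.array([0,np.cos(yaw/2),np.sin(yaw/2),0])
def cab():
    d=np.load("cab.npz"); return d["o"],float(d["yaw"])
def c2w(p):
    o,y=cab(); c,s=np.cos(y),np.sin(y); return np.array([o[0]+c*p[0]-s*p[1],o[1]+s*p[0]+c*p[1],p[2]])
E
python3 - <<'E'
from h import *
t=cv2.imread("pics/top0.png"); s=cv2.imread("pics/side0.png")
# cabinet top: grey
def greymask(im,lo,hi,roi):
    hsv=cv2.cvtColor(im,cv2.COLOR_BGR2HSV); m=((hsv[...,1]<60)&(hsv[...,2]>lo)&(hsv[...,2]<hi)).astype(np.uint8)*255
    z=np.zeros_like(m); x0,y0,x1,y1=roi; z[y0:y1,x0:x1]=m[y0:y1,x0:x1]; return z
print(t[160,225],t[115,320],t[230,290],t[150,320],s[200,215],s[222,250])
tl={'FL':(227.6,205.9),'BL':(207.6,121.7),'BR':(285.2,103.9),'FR':(305.7,188)}
sd={'FL':(180+407/4.5,150+402/4.5),'FR':(180+528/4.5,150+106/4.5),'BR':(180+160/4.5,150+22/4.5),'BL':None}
sd['BL']=sd['BR'];
sd['BR']=(180+160/4.5,150+22/4.5);sd['BL']=(180+4/4.5,150+300/4.5)
P={}
for k in tl:
    P[k]=onz("top",*tl[k],.2); print(k,P[k],onz("side",*sd[k],.2),tri(tl[k],sd[k]))
for k in P: print(k, proj("top",P[k]))
print("w",np.linalg.norm(P['FL']-P['FR']),np.linalg.norm(P['BL']-P['BR']),"d",np.linalg.norm(P['FL']-P['BL']),np.linalg.norm(P['FR']-P['BR']))
# door top edge: bright green
hsv=cv2.cvtColor(t,cv2.COLOR_BGR2HSV)
print(hsv[215,400], hsv[int(130+400/4.5),int(350+220/4.5)],hsv[int(130+400/4.5),int(350+190/4.5)])
E
```

```text
[136 126 132] [160 157 158] [161 158 159] [103 103 110] [126 121 124] [127 117 125]
FL [0.5628 0.2521 0.2   ] [0.5623 0.2572 0.2   ] (array([0.5641, 0.2537, 0.1937]), np.float64(0.0016095850667296738))
BL [0.8166 0.3123 0.2   ] [0.8165 0.3142 0.2   ] (array([0.8176, 0.313 , 0.1978]), np.float64(0.0006973671497028526))
BR [0.8683 0.08   0.2   ] [0.8703 0.0809 0.2   ] (array([0.8694, 0.0805, 0.1997]), np.float64(0.0021279026682022215))
FR [0.6123 0.022  0.2   ] [0.6174 0.0246 0.2   ] (array([0.615 , 0.0232, 0.1992]), np.float64(0.005619816841381703))
FL [227.6 205.9]
BL [207.6 121.7]
BR [285.2 103.9]
FR [305.7 188. ]
w 0.23542114122002633 0.23802858906227717 d 0.26088953586090846 0.26243569811736844
[ 76 138  83] [ 76 140  84] [82 74 38]
```

```bash
cat >> h.py <<'E'
from scipy.ndimage import map_coordinates, gaussian_filter
def caliper(im,a,b,half=4,trim=.08,n=60,sign=0):
    """subpixel edge line near segment a-b: returns points"""
    g=gaussian_filter(im.astype(float).sum(2) if im.ndim==3 else im.astype(float),.6)
    a=np.array(a,float);b=np.array(b,float);d=(b-a)/np.linalg.norm(b-a);nn=np.array([-d[1],d[0]])
    off=np.arange(-half,half+.01,.1);P=[]
    for f in np.linspace(trim,1-trim,n):
        q=a+f*(b-a); xy=q[:,None]+nn[:,None]*off
        pr=map_coordinates(g,[xy[1],xy[0]],order=1); gr=np.gradient(pr)
        gr=np.abs(gr) if sign==0 else np.clip(sign*gr,0,None)
        k=gr.argmax(); w=slice(max(0,k-12),k+13); ww=gr[w]**2+1e-9
        P.append(q+nn*(off[w]*ww).sum()/ww.sum())
    P=np.array(P)
    l=cv2.fitLine(P.astype(np.float32),cv2.DIST_HUBER,0,.01,.01).ravel()
    return l,P
def inter(l1,l2):
    A=np.array([l1[:2],-l2[:2]]).T; s=np.linalg.solve(A,l2[2:]-l1[2:]); return l1[2:]+s[0]*l1[:2]
E
python3 - <<'E'
from h import *
from scipy.optimize import least_squares
t=cv2.imread("pics/top0.png"); s=cv2.imread("pics/side0.png")
tl={'FL':(227.6,205.9),'BL':(207.6,121.7),'BR':(285.2,103.9),'FR':(305.7,188)}
sd={'FL':(180+407/4.5,150+402/4.5),'FR':(180+528/4.5,150+106/4.5),'BR':(180+160/4.5,150+22/4.5),'BL':(180+4/4.5,150+300/4.5)}
res={}
for n,im,q in(("top",t,tl),("side",s,sd)):
    L={}
    for a,b in(("FL","FR"),("FR","BR"),("BR","BL"),("BL","FL")):
        l,P=caliper(im,q[a],q[b],half=3); L[a+b]=l
        e=np.abs((P-l[2:])@np.array([-l[1],l[0]])); print(n,a+b,"med resid",np.median(e))
    cr={'FL':inter(L['FLFR'],L['BLFL']),'FR':inter(L['FLFR'],L['FRBR']),'BR':inter(L['FRBR'],L['BRBL']),'BL':inter(L['BRBL'],L['BLFL'])}
    for k in cr: res[n,k]=onz(n,*cr[k],.2); print(n,k,cr[k],res[n,k])
    W=lambda a,b:np.linalg.norm(res[n,a]-res[n,b])
    print(W('FL','FR'),W('BL','BR'),W('FL','BL'),W('FR','BR'))
M={'FL':(0,.12),'FR':(0,-.12),'BL':(.26,.12),'BR':(.26,-.12)}
def fit(ns):
    def f(x):
        c,si=np.cos(x[2]),np.sin(x[2]); r=[]
        for n in ns:
            for k,(a,b) in M.items():
                r+=[x[0]+c*a-si*b-res[n,k][0],x[1]+si*a+c*b-res[n,k][1]]
        return r
    return least_squares(f,[.6,.14,.2],loss='soft_l1',f_scale=.002)
for ns in(["top"],["side"],["top","side"]):
    r=fit(ns); print(ns,r.x,np.array(r.fun)*1e3)
np.savez("cab.npz",o=r.x[:2],yaw=r.x[2])
# measured features
for nm,u,v,z in(("knob",200+455/4.6,100+450/4.6,.155),("knobtip",200+466/4.6,100+488/4.6,.155)):
    print(nm,onz("top",u,v,z))
for nm,p in(("pinhi tip",(-.009,.095,.156)),("pinlo tip",(-.009,.095,.076)),("pinlo col",(-.009,.095,.052)),("knob tip",(-.054,-.1,.155))):
    w=c2w(p); print(nm,w,"top",proj("top",w),"side",proj("side",w), "crop top",(proj("top",w)-[200,100])*4.6,"crop side",(proj("side",w)-[180,150])*4.5)
E
```

```text
top FLFR med resid 0.0969694224456351
top FRBR med resid 0.029573272488016056
top BRBL med resid 0.05490214181769533
top BLFL med resid 0.07061601394091205
top FL [225.8544 205.4708] [0.5641 0.2573 0.2   ]
top FR [305.2166 186.0712] [0.6181 0.0233 0.2   ]
top BR [284.5702 102.7578] [0.8719 0.0818 0.2   ]
top BL [206.5369 121.3294] [0.8178 0.3155 0.2   ]
0.240067507350208 0.23984050662284714 0.26028155479595366 0.26038601579387816
side FLFR med resid 0.07060172189067346
side FRBR med resid 0.10289764042836852
side BRBL med resid 0.05781649213976681
side BLFL med resid 0.06101110638017556
side FL [269.3725 238.2396] [0.5666 0.2556 0.2   ]
side FR [297.0701 172.3594] [0.6204 0.021  0.2   ]
side BR [214.7929 153.9981] [0.8745 0.0791 0.2   ]
side BL [179.9249 215.8815] [0.8205 0.3133 0.2   ]
0.24071529693266125 0.2404124054493198 0.2603823962635471 0.2606431343072358
['top'] [0.5913 0.1403 0.2266] [ 0.2214 -0.0448  0.1304  0.0035 -0.1051  0.1189 -0.2471 -0.0775]
['side'] [0.5938 0.1383 0.2249] [ 0.4118 -0.3897  0.1351  0.2808 -0.0452 -0.1057 -0.5086  0.2111]
['top', 'side'] [0.5925 0.1393 0.2257] [ 1.5679 -1.0026  1.2642 -1.0033  1.2943 -1.0693  0.9398 -1.3147 -0.9372
  0.6172 -1.0334  1.329  -1.4389  1.0966 -1.722   1.4547]
knob [0.5886 0.0436 0.155 ]
knobtip [0.5632 0.0367 0.155 ]
pinhi tip [0.5625 0.2299 0.156 ] top [237.6539 207.2588] side [276.9223 240.9014] crop top [173.2081 493.3903] crop side [436.1503 409.0563]
pinlo tip [0.5625 0.2299 0.076 ] top [241.7416 209.5626] side [278.7387 256.2599] crop top [192.0113 503.9879] crop side [444.324  478.1696]
pinlo col [0.5625 0.2299 0.052 ] top [242.8809 210.2047] side [279.2538 260.6155] crop top [197.252  506.9416] crop side [446.6421 497.7696]
knob tip [0.5623 0.0298 0.155 ] top [303.5743 206.3467] side [313.0055 191.5598] crop top [476.4416 489.195 ] crop side [598.5249 187.0193]
```

Run:
```python
from h import *
t=cv2.imread("pics/top0.png"); s=cv2.imread("pics/side0.png")
def door(n,im,roi,vmin):
    hsv=cv2.cvtColor(im,cv2.COLOR_BGR2HSV); x0,y0,x1,y1=roi
    m=np.zeros(im.shape[:2],np.uint8); h=hsv[y0:y1,x0:x1]
    m[y0:y1,x0:x1]=((h[...,0]>65)&(h[...,0]<90)&(h[...,1]>90)&(h[...,2]>vmin))*255
    cs,_=cv2.findContours(m,cv2.RETR_EXTERNAL,cv2.CHAIN_APPROX_NONE); c=max(cs,key=cv2.contourArea)
    mm=np.zeros_like(m); cv2.drawContours(mm,[c],-1,255,-1); ys,xs=np.nonzero(mm&m)
    P=np.array([onz(n,x,y,.18)[:2] for x,y in zip(xs,ys)]); r=cv2.minAreaRect((P*1000).astype(np.float32))
    ctr=P.mean(0); u,sv,vt=np.linalg.svd(P-ctr); d=vt[0]*np.sign(vt[0][0])
    pr=(P-ctr)@d; w=(P-ctr)@[-d[1],d[0]]
    print(n,len(xs),"mean",ctr,"rect",r,"dir",np.degrees(np.arctan2(d[1],d[0])),"len",np.ptp(pr),"wid std*sqrt12",w.std()*12**.5,"len std*sqrt12",pr.std()*12**.5)
    return mm
for n,im,roi in(("top",t,(370,180,430,260)),("side",s,(340,110,400,180))):
    for v in (50,60,66,72): door(n,im,roi,v)
# side brightness
hsv=cv2.cvtColor(s,cv2.COLOR_BGR2HSV)
print([hsv[y,x].tolist() for x,y in((372,135),(371,136),(368,145),(365,150))])
# larger look-alike panel length of top edge (free-standing, z unknown ~.2)
a=onz("top",350+350/4.5,130+125/4.5,.2);b=onz("top",350+650/4.5,130+45/4.5,.2);print("lookalike top edge",np.linalg.norm(a-b))
```

```text
top 200 mean [ 0.5201 -0.2547] rect ((519.548095703125, -254.71791076660156), (13.472010612487793, 147.56491088867188), 72.56214904785156) dir -18.047239823255907 len 0.14758435967759476 wid std*sqrt12 0.012155223839044235 len std*sqrt12 0.15043845472405445
top 186 mean [ 0.5197 -0.255 ] rect ((519.4801025390625, -254.95098876953125), (11.481667518615723, 147.58665466308594), 71.79695892333984) dir -18.117327472322252 len 0.14758552554929738 wid std*sqrt12 0.011234353362775085 len std*sqrt12 0.15038977250965951
top 184 mean [ 0.5193 -0.2549] rect ((519.4353637695312, -255.08706665039062), (11.1951904296875, 147.58665466308594), 71.79695892333984) dir -18.194998109732566 len 0.1475865595852867 wid std*sqrt12 0.01111193320360146 len std*sqrt12 0.15039853813042114
top 178 mean [ 0.5193 -0.255 ] rect ((519.434814453125, -255.08700561523438), (10.883138656616211, 147.58489990234375), 71.9209976196289) dir -18.071759665099737 len 0.14758479266798824 wid std*sqrt12 0.010746205165688985 len std*sqrt12 0.14963475991340539
side 621 mean [ 0.4891 -0.2061] rect ((490.2119140625, -204.86268615722
[... 350 characters left out ...]
0.1584485764206492 wid std*sqrt12 0.026512225189900276 len std*sqrt12 0.1605052825756971
side 101 mean [ 0.518  -0.2533] rect ((520.61279296875, -253.78199768066406), (10.813013076782227, 148.54087829589844), 71.77926635742188) dir -18.242151711129964 len 0.14854016513249527 wid std*sqrt12 0.010077799232163863 len std*sqrt12 0.14991764882113282
side 80 mean [ 0.5164 -0.2537] rect ((521.1334228515625, -255.54591369628906), (8.631253242492676, 146.42376708984375), 71.20723724365234) dir -18.3659659957902 len 0.14642805401557527 wid std*sqrt12 0.008113136874800978 len std*sqrt12 0.14860440087190419
[[71, 116, 64], [70, 111, 60], [71, 94, 57], [80, 81, 57]]
lookalike top edge 0.20917538358810486
```

Run:
```python
from h import *
w=onz("top",200+320/4.6,100+505/4.6,.165); o,y=cab(); d=w[:2]-o; c,s=np.cos(y),np.sin(y); print("drawer edge cab",c*d[0]+s*d[1],-s*d[0]+c*d[1])
env.command_gripper(0.0,20)
q=yawq(y)
p=c2w((-.16,.008,.30)); 
try:
    print(env.solve_ik(p,q), env.solve_ik(c2w((-.011,.008,.142)),q))
    env.reach(p,q)
except env.PlanningError as e: print(e)
st=env.read_state(); print(st["clock"],st["ee_pos"],st["tool_rot"],st["joint_positions"])
for n in("side","top"): cv2.imwrite(f"pics/{n}1.png",cams.camera(n))
```

```text
drawer edge cab -0.04057810912201717 0.0021501055223757297
[ 0.1056  0.0524 -0.4288  1.9436  0.0239  1.1504 -1.6775] [ 0.4232  0.7036 -1.0063  1.7508  0.6712  1.0735 -2.1618]
3.5583 [0.4351 0.1105 0.2999] [ 0.      0.9937  0.1118 -0.0001] [ 0.1067  0.0529 -0.4281  1.9434  0.0241  1.1504 -1.6774]
```

Run:
```python
from h import *
o,y=cab()
try:
    env.servo_line(c2w((-.10,.008,.144)),rate=.2)
    hit=env.servo_line(c2w((.012,.008,.144)),rate=.05,stop_force=18)
    st=env.read_state(); print(hit,st["clock"],st["ee_pos"],st["contact_force"])
    d=st["ee_pos"][:2]-o; c,s=np.cos(y),np.sin(y); print("tcp cab",c*d[0]+s*d[1],-s*d[0]+c*d[1])
except env.PlanningError as e: print(e)
for n in("side","top"): cv2.imwrite(f"pics/{n}2.png",cams.camera(n))
a=cv2.imread("pics/top2.png")[90:230,190:350];b=cv2.imread("pics/side2.png")[130:280,180:350]
cv2.imwrite("pics/m2.png",np.hstack([cv2.resize(a,(400,350),interpolation=cv2.INTER_CUBIC),cv2.resize(b,(397,350),interpolation=cv2.INTER_CUBIC)]))
```

```text
True 6.2417 [0.578  0.1441 0.1426] [ 0.1968 -0.5404 -0.6437]
tcp cab -0.013094193111713313 0.007934557148132017
```

View pics/m2.png

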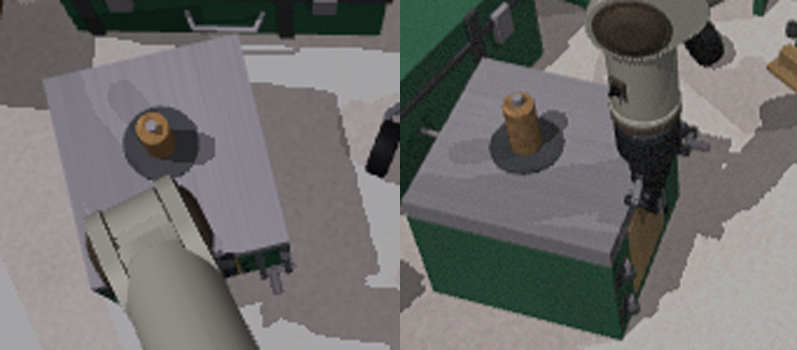

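Run:
```python
from h import *
o,y=cab(); c,s=np.cos(y),np.sin(y)
def rep(t):
    st=env.read_state(); d=st["ee_pos"][:2]-o; f=st["contact_force"]; print(t,st["clock"],"cab",c*d[0]+s*d[1],-s*d[0]+c*d[1],"F cab",c*f[0]+s*f[1])
rep("0")
for x in(-.012,-.010,-.008):
    h=env.servo_line(c2w((x,.008,.144)),rate=.03,stop_force=25); rep((x,h))
h=env.servo_line(c2w((-.09,.008,.144)),rate=.2); 
env.reach(c2w((-.20,-.02,.32)),yawq(y)) ; rep("back")
for n in("side","top"): cv2.imwrite(f"pics/{n}3.png",cams.camera(n))
a=cv2.imread("pics/top3.png")[90:230,190:350];b=cv2.imread("pics/side3.png")[130:280,180:350]
cv2.imwrite("pics/m3.png",np.hstack([cv2.resize(a,(400,350),interpolation=cv2.INTER_CUBIC),cv2.resize(b,(397,350),interpolation=cv2.INTER_CUBIC)]))
```

```text
0 6.3417 cab -0.013448689113479215 0.007895836413155893 F cab 0.22287878818326073
(-0.012, False) 6.6 cab -0.0127435539901388 0.00788752339252205 F cab -4.878651882121446
(-0.01, False) 6.85 cab -0.012901766037492745 0.007877779549862365 F cab -9.988370160372297
(-0.008, False) 7.1 cab -0.013126696069898584 0.007846160656590318 F cab -15.318519822456672
back 8.5083 cab -0.1993037253382356 -0.02014603225691944 F cab -0.7110316982373106
```

View pics/m3.png

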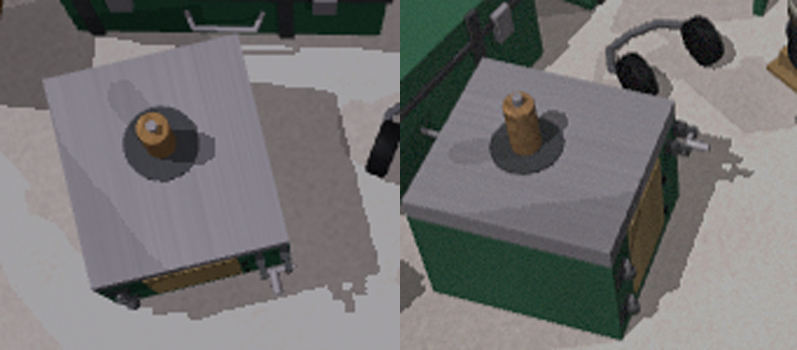

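Run:
```python
from h import *
y=.2266; c,s=np.cos(y),np.sin(y); o=np.array([.5913,.1403])+(-.0004)*np.array([c,s]); np.savez("cab.npz",o=o,yaw=y)
D=np.array([.5196,-.2548]); yd=np.radians(-18.1); q=yawq(yd)
try:
    print(env.solve_ik([*D,.146],q))
    env.command_gripper(1.0)
    env.reach([*D,.25],q)
    env.servo_line([*D,.147],rate=.12,stop_force=15)
    st=env.read_state(); print(st["clock"],st["ee_pos"],st["contact_force"],st["joint_positions"])
    env.command_gripper(0.0,60)
    st=env.read_state(); print(st["clock"],st["ee_pos"],st["contact_force"],st["grip_width"])
except env.PlanningError as e: print(e)
for n in("side","top"): cv2.imwrite(f"pics/{n}4.png",cams.camera(n))
a=cv2.imread("pics/top4.png")[130:270,340:500];b=cv2.imread("pics/side4.png")[60:210,300:470]
cv2.imwrite("pics/m4.png",np.hstack([cv2.resize(a,(400,350),interpolation=cv2.INTER_CUBIC),cv2.resize(b,(397,350),interpolation=cv2.INTER_CUBIC)]))
```

```text
[ 0.5044  0.4421 -0.1204  1.8177  0.0664  0.8857 -1.5333]
11.7417 [ 0.5203 -0.255   0.1479] [-0.2451  0.3838  0.231 ] [ 0.4988  0.4396 -0.1135  1.8162  0.0622  0.8876 -1.5297]
12.4083 [ 0.5198 -0.255   0.1473] [-0.1788 -0.0296  1.2968] 0.13219292103234098
```

View pics/m4.png

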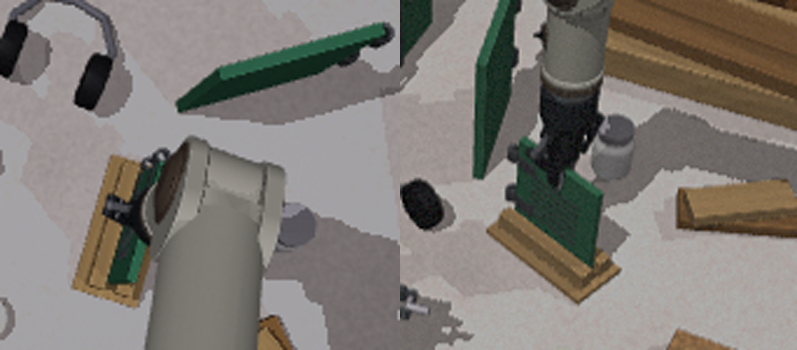

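Run:
```python
from h import *
o,y=cab(); q=yawq(y)
try:
    p=env.read_state()["ee_pos"]
    env.servo_line([p[0],p[1],.265],rate=.12)
    st=env.read_state(); print(st["clock"],st["ee_pos"],st["contact_force"],st["torque"],st["grip_width"])
    env.reach(c2w((-.096-.075,.095,.25)),q)
    env.servo_line(c2w((-.096-.075,.095,.185)),rate=.12)
    st=env.read_state(); print(st["clock"],st["ee_pos"],st["contact_force"],st["torque"],st["grip_width"],st["joint_positions"])
except env.PlanningError as e: print(e)
for n in("side","top"): cv2.imwrite(f"pics/{n}5.png",cams.camera(n))
a=cv2.imread("pics/top5.png")[140:280,190:350];b=cv2.imread("pics/side5.png")[160:310,220:390]
cv2.imwrite("pics/m5.png",np.hstack([cv2.resize(a,(400,350),interpolation=cv2.INTER_CUBIC),cv2.resize(b,(397,350),interpolation=cv2.INTER_CUBIC)]))
```

```text
13.6417 [ 0.5191 -0.2547  0.2639] [ 0.1803  0.1252 -4.8454] [-0.0092  0.019  -0.0243] 0.13144753652001437
16.0333 [0.4035 0.1945 0.1854] [-0.2632  0.3756 -4.6859] [ 0.0032  0.0522 -0.0155] 0.11329077086389808 [ 0.0205  0.2095 -0.5859  2.0789  0.148   0.8921 -1.9931]
```

View pics/m5.png

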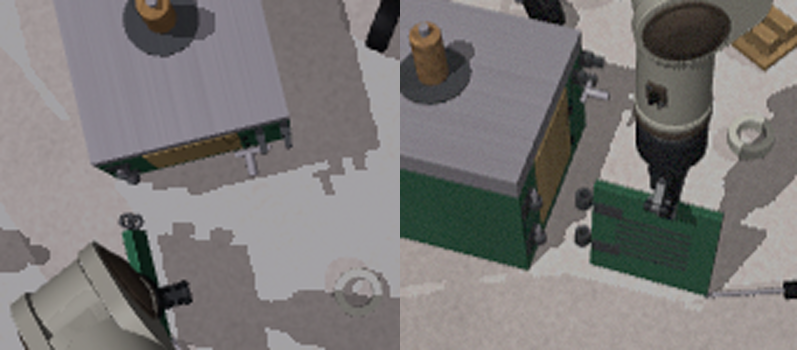

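```bash
cat >> h.py <<'E'
def crop(n,im,x0,y0,w,h,f,pts):
    a=cv2.resize(im[y0:y0+h,x0:x0+w],None,fx=f,fy=f,interpolation=cv2.INTER_CUBIC)
    for p,col in pts:
        u=proj(n,p); xy=(int(round((u[0]-x0+.5)*f)),int(round((u[1]-y0+.5)*f)))
        cv2.drawMarker(a,xy,col,cv2.MARKER_CROSS,9,1)
    return a
E
python3 - <<'E'
from h import *
o,y=cab()
try:
    env.servo_line(c2w((-.096-.03,.095,.181)),rate=.1)
except env.PlanningError as e: print(e)
st=env.read_state(); tp=st["ee_pos"]; print(st["clock"],tp,st["tool_rot"])
u=np.array([np.cos(y),np.sin(y),0]); ax=tp+.087*u
db=tp[2]+.0327-.17
pts=[(np.array([ax[0],ax[1],db+.12+.02]),(0,0,255)),(np.array([ax[0],ax[1],db+.04+.02]),(0,0,255)),
 (np.array([ax[0],ax[1],db+.12]),(0,165,255)),(np.array([ax[0],ax[1],db+.04]),(0,165,255))]
pp=[(c2w((-.009,.095,z)),(255,255,0)) for z in(.156,.132,.076,.052)]
for e in(-.075,.075):
    pts.append((np.array([*(tp+e*u)[:2],db+.17]),(0,0,255)))
pts.append((np.array([*(tp+.075*u)[:2],db]),(0,0,255))); pts.append((np.array([*(tp-.075*u)[:2],db]),(0,0,255)))
ims={n:cams.camera(n) for n in("side","top")}
for n in ims: cv2.imwrite(f"pics/{n}6.png",ims[n])
cv2.imwrite("pics/t6.png",crop("top",ims["top"],215,190,70,60,10,pts+pp))
cv2.imwrite("pics/t6r.png",crop("top",ims["top"],215,190,70,60,10,[]))
cv2.imwrite("pics/s6.png",crop("side",ims["side"],255,220,100,75,8,pts+pp))
E
```

```text
16.7333 [0.4461 0.2044 0.1807] [ 0.0001  0.9936  0.1131 -0.0007]
```

View pics/t6.png

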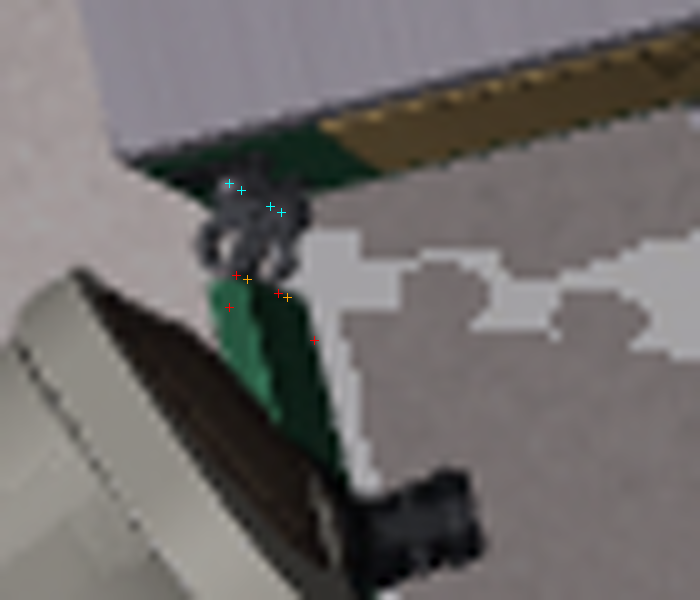

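View pics/t6r.png

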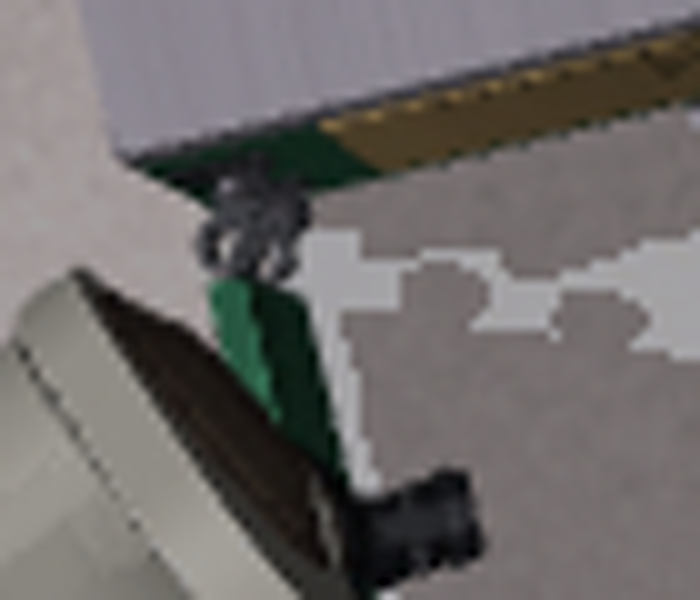

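View pics/s6.png

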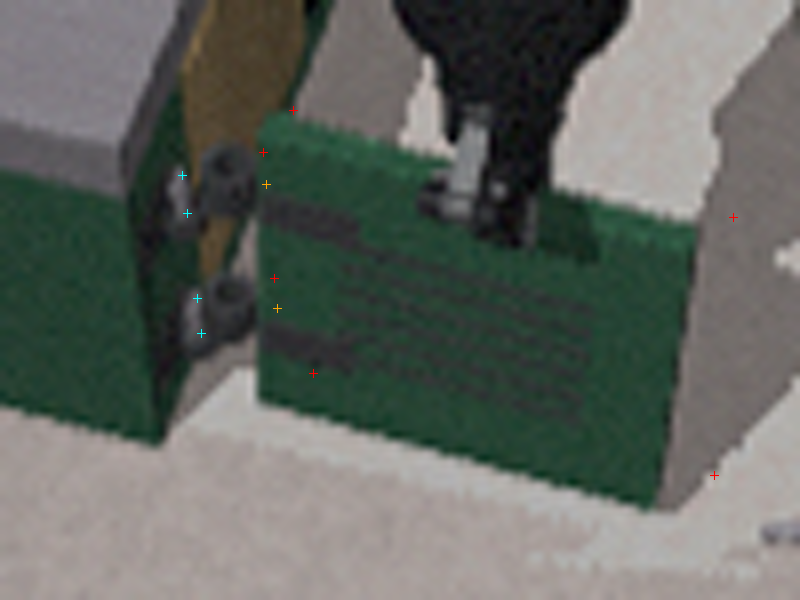

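Run:
```python
from h import *
o,y=cab(); tp=np.array([.4461,.2044,.1807]); c,s=np.cos(y),np.sin(y)
def loc(p): d=p-tp; return np.array([c*d[0]+s*d[1],-s*d[0]+c*d[1],d[2]])
T=lambda u,v:(215+u/10-.5,190+v/10-.5); S=lambda u,v:(255+u/8-.5,220+v/8-.5)
for nm,a,b in(("KHtop",(218,243),(229,158)),("KLtop",(281,258),(232,288)),("corner top hinge outer",(243,283) ,(266,122)),("corner bot hinge outer",(303,293),(259,402))):
    p,e=tri(T(*a),S(*b)); print(nm,p,"gap",e,"rel tcp (door y,-x,z)",loc(p))
a=cv2.imread("pics/side4.png")[110:200,320:410];b=cv2.imread("pics/side5.png")[215:305,280:400];
cv2.imwrite("pics/g.png",np.hstack([cv2.resize(a,(380,380),interpolation=cv2.INTER_CUBIC),cv2.resize(b,(400,380),interpolation=cv2.INTER_CUBIC)]))
st=env.read_state();print(st["grip_width"],st["contact_force"],st["torque"])
```

```text
KHtop [0.5408 0.23   0.1803] gap 0.0001812011141618536 rel tcp (door y,-x,z) [ 0.098   0.0036 -0.0004]
KLtop [0.5452 0.2263 0.0881] gap 0.004687516387570829 rel tcp (door y,-x,z) [ 0.1015 -0.0009 -0.0926]
corner top hinge outer [0.529  0.2204 0.1977] gap 0.0035679488211109826 rel tcp (door y,-x,z) [ 0.0844 -0.003   0.017 ]
corner bot hinge outer [0.5376 0.2291 0.0189] gap 0.002374338581399382 rel tcp (door y,-x,z) [ 0.0947  0.0035 -0.1618]
0.11608235183662108 [-0.2976  0.0054 -5.0988] [ 0.0081  0.0861 -0.0201]
```

View pics/g.png

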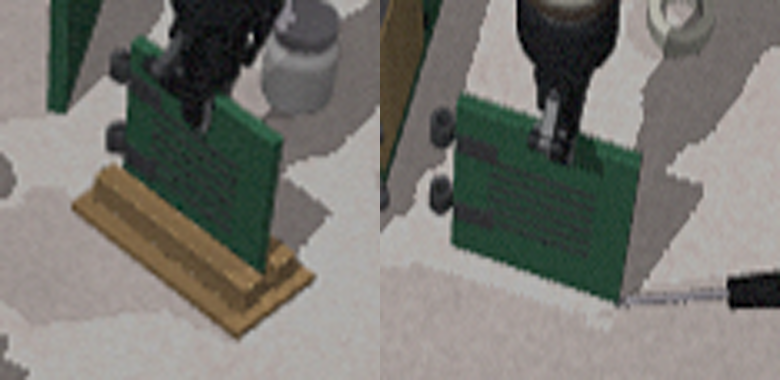

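Run:
```python
from h import *
o,y=cab(); c,s=np.cos(y),np.sin(y)
def inc(p): d=p[:2]-o; return (c*d[0]+s*d[1],-s*d[0]+c*d[1])
for px in((261,275),(275,298),(295,327)): print("driver",inc(onz("top",*px,.005)))
env.command_gripper(0.0,120)
st=env.read_state();print(st["clock"],st["grip_width"],st["contact_force"],st["torque"])
env.servo_line(c2w((-.126-.045,.095,.181)),rate=.06)
h=env.servo_line(c2w((-.126-.045,.095,.14)),rate=.03,stop_force=8)
st=env.read_state();print(h,st["clock"],st["ee_pos"],st["grip_width"],st["contact_force"],st["torque"])
for n in("side","top"): cv2.imwrite(f"pics/{n}7.png",cams.camera(n))
b=cv2.imread("pics/side7.png")[210:310,260:390];a=cv2.imread("pics/top7.png")[190:290,210:320];
cv2.imwrite("pics/g7.png",np.hstack([cv2.resize(b,None,fx=3.6,fy=3.6,interpolation=cv2.INTER_CUBIC),cv2.resize(a,None,fx=2.9,fy=3.6,interpolation=cv2.INTER_CUBIC)]))
```

```text
driver (np.float64(-0.22730971485758125), np.float64(0.0902128745241285))
driver (np.float64(-0.3119905750975552), np.float64(0.06255560020262185))
driver (np.float64(-0.41957882052226797), np.float64(0.020524381269525396))
17.05 0.1032165647699008 [ 0.2769  0.2976 -5.2479] [-0.0055  0.1526  0.0125]
True 18.7417 [0.4041 0.1948 0.1599] 0.10436958242747552 [3.7051 1.1596 5.5551] [ 0.0735 -0.0994  0.0114]
```

View pics/g7.png

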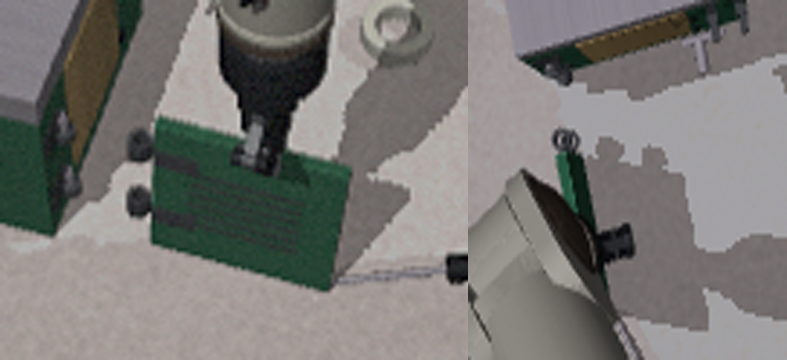

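Run:
```python
from h import *
o,y=cab()
env.servo_line(c2w((-.171,.095,.180)),rate=.08)
env.servo_line(c2w((-.155,.140,.180)),rate=.08)
h=env.servo_line(c2w((-.155,.140,.14)),rate=.03,stop_force=8)
st=env.read_state();print(h,st["clock"],st["ee_pos"],st["grip_width"],st["contact_force"],st["torque"])
for n in("side","top"): cv2.imwrite(f"pics/{n}8.png",cams.camera(n))
b=cv2.imread("pics/side8.png")[210:310,250:380];a=cv2.imread("pics/top8.png")[190:290,200:310];
cv2.imwrite("pics/g8.png",np.hstack([cv2.resize(b,None,fx=3.6,fy=3.6,interpolation=cv2.INTER_CUBIC),cv2.resize(a,None,fx=2.9,fy=3.6,interpolation=cv2.INTER_CUBIC)]))
```

```text
True 20.825 [0.4092 0.242  0.1568] 0.09990189787442717 [1.7839 0.524  4.4224] [ 0.0579 -0.1512  0.0026]
```

View pics/g8.png

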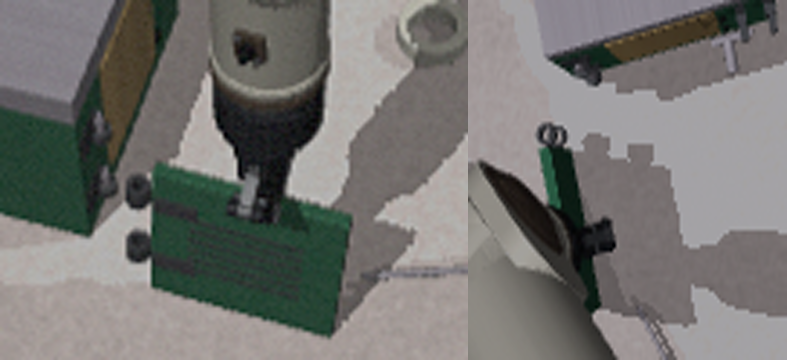

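Run:
```python
from h import *
o,y=cab()
def rep(t):
    st=env.read_state();print(t,st["clock"],st["ee_pos"],st["grip_width"],st["contact_force"],st["torque"])
env.command_gripper(0.0,20); rep("20N")
h=env.servo_line(c2w((-.155,.140,.147)),rate=.03,stop_force=30); rep(h)
env.command_gripper(0.22,20); rep("open")
for n in("side","top"): cv2.imwrite(f"pics/{n}9.png",cams.camera(n))
b=cv2.imread("pics/side9.png")[210:310,250:380];a=cv2.imread("pics/top9.png")[190:290,200:310];
cv2.imwrite("pics/g9.png",np.hstack([cv2.resize(b,None,fx=3.6,fy=3.6,interpolation=cv2.INTER_CUBIC),cv2.resize(a,None,fx=2.9,fy=3.6,interpolation=cv2.INTER_CUBIC)]))
```

```text
20N 21.1417 [0.4089 0.2418 0.1569] 0.09811370145205699 [2.7073 0.8954 4.8545] [ 0.0822 -0.3336  0.0215]
True 21.425 [0.4149 0.2457 0.1545] 0.10142042836205097 [ 0.68   -0.1679  5.0279] [ 0.0011  0.4578 -0.0277]
open 21.6917 [0.4142 0.2448 0.1536] 0.22050234605724595 [ 0.3762  0.2791 -0.507 ] [-0.0335  0.0273 -0.0189]
```

View pics/g9.png

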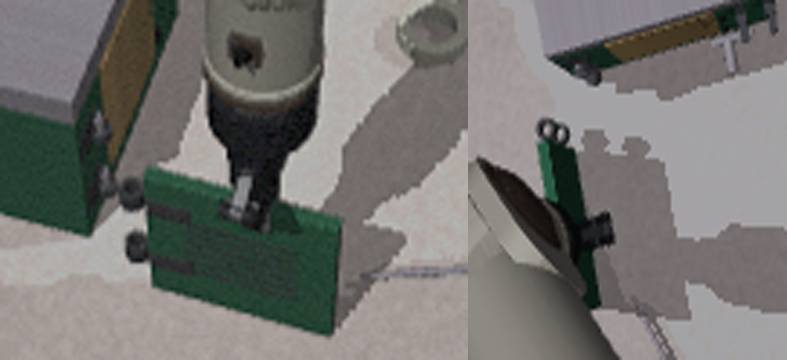

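Run:
```python
from h import *
b=cv2.imread("pics/side9.png")[245:310,280:355]; cv2.imwrite("pics/g9b.png",cv2.resize(b,None,fx=9,fy=9,interpolation=cv2.INTER_CUBIC))
```

```text
(no output)
```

View pics/g9b.png

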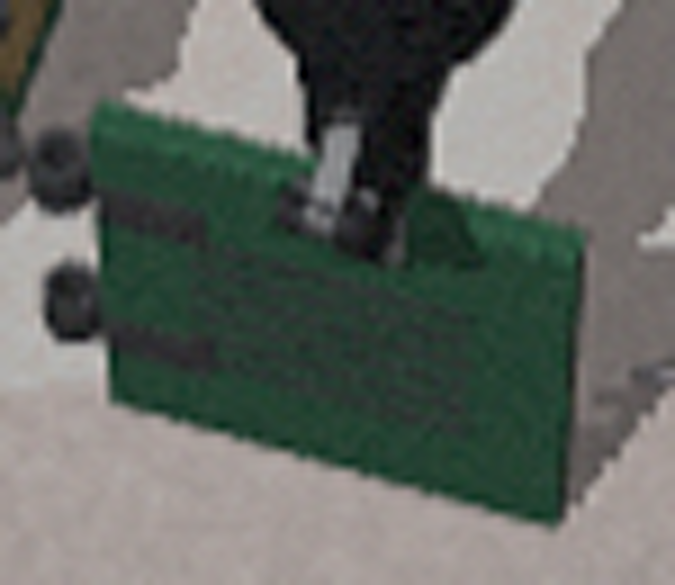

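Run:
```python
from h import *
o,y=cab(); c,s=np.cos(y),np.sin(y)
def inc(p): d=p[:2]-o; return np.array((c*d[0]+s*d[1],-s*d[0]+c*d[1]))
S=lambda a,b:(280+a/9-.5,245+b/9-.5)
r={}
for k,px,z in(("TH",(91,128),.17),("TF",(578,258),.17),("BH",(112,402),0),("BF",(560,523),0)):
    r[k]=inc(onz("side",*S(*px),z)); print(k,r[k])
print("len",np.linalg.norm(r["TH"]-r["TF"]),np.linalg.norm(r["BH"]-r["BF"]))
st=env.read_state(); print("tcp",inc(st["ee_pos"]),st["ee_pos"][2])
```

```text
TH [-0.0621  0.1461]
TF [-0.2107  0.1484]
BH [-0.061   0.1459]
BF [-0.2109  0.1469]
len 0.14856943178888046 0.14989721158543012
tcp [-0.1486  0.1416] 0.15368743698278345
```

Run:
```python
from h import *
o,y=cab(); c,s=np.cos(y),np.sin(y)
def inc(p): d=p[:2]-o; return np.array((c*d[0]+s*d[1],-s*d[0]+c*d[1]))
def rep(t):
    st=env.read_state();print(t,st["clock"],inc(st["ee_pos"]),st["ee_pos"][2],st["grip_width"],st["contact_force"],st["torque"])
h=env.servo_line(c2w((-.138,.1425,.130)),rate=.06,stop_force=20); rep(h)
env.command_gripper(0.0,120); env.dwell(.15); rep("grip")
def sh(k):
    im=cams.camera("side"); cv2.imwrite(f"pics/side{k}.png",im); return cv2.resize(im[235:315,270:365],None,fx=4.1,fy=4.1,interpolation=cv2.INTER_CUBIC)
a=sh("10a")
env.servo_line(c2w((-.150,.1425,.170)),rate=.06); rep("lift"); b=sh("10b")
cv2.imwrite("pics/g10.png",np.hstack([a,b]))
```

```text
False 22.375 [-0.1383  0.1426] 0.12955860550224302 0.22010064060370485 [-0.1736 -1.3323  0.2181] [0.003  0.0512 0.007 ]
grip 22.75 [-0.1379  0.1427] 0.13011893443161085 0.1275751106171572 [ 0.7624  0.3583 -1.7651] [ 0.3605  0.0419 -0.0039]
lift 23.65 [-0.1501  0.1423] 0.16991116215768878 0.12165873565236128 [-0.0096  0.5157 -5.2946] [ 0.0139  0.0818 -0.0561]
```

View pics/g10.png

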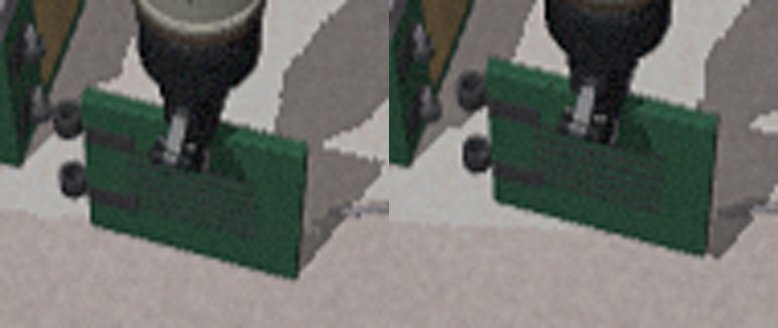

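Run:
```python
from h import *
o,y=cab(); c,s=np.cos(y),np.sin(y)
def inc(p): d=p[:2]-o; return np.array((c*d[0]+s*d[1],-s*d[0]+c*d[1]))
def rep(t):
    st=env.read_state();print(t,st["clock"],inc(st["ee_pos"]),st["ee_pos"][2],st["tool_rot"],st["grip_width"],st["contact_force"],st["torque"]); return st["ee_pos"]
env.servo_line(c2w((-.141,.095,.178)),rate=.06); env.dwell(.1); tp=rep("pre")
u=np.array([c,s,0]); nl=np.array([-s,c,0])
ims={n:cams.camera(n) for n in("side","top")}
for n in ims: cv2.imwrite(f"pics/{n}11.png",ims[n])
db=tp[2]-.130
pts=[(np.array([*(tp+.087*u)[:2],db+z]),(0,0,255)) for z in(.14,.06)]
for e in(-.075,.075):
    for z in(0,.17): pts.append((np.array([*(tp+e*u+.006*nl)[:2],db+z]),(0,0,255)))
pp=[(c2w((-.009,.095,z)),(255,255,0)) for z in(.156,.132,.076,.052)]
cv2.imwrite("pics/t11.png",crop("top",ims["top"],220,195,55,55,10,pts+pp))
cv2.imwrite("pics/s11.png",crop("side",ims["side"],260,225,90,70,8.8,pts+pp))
```

```text
pre 24.7667 [-0.1412  0.0956] 0.17798075520731116 [-0.0018  0.9936  0.1129  0.0043] 0.12653138374241282 [ 0.7802 -0.4788 -6.0908] [-0.0045  0.0371  0.0425]
```

View pics/t11.png

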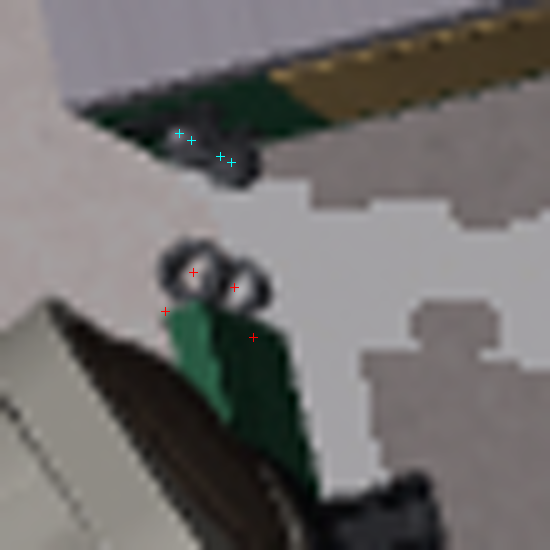

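View pics/s11.png

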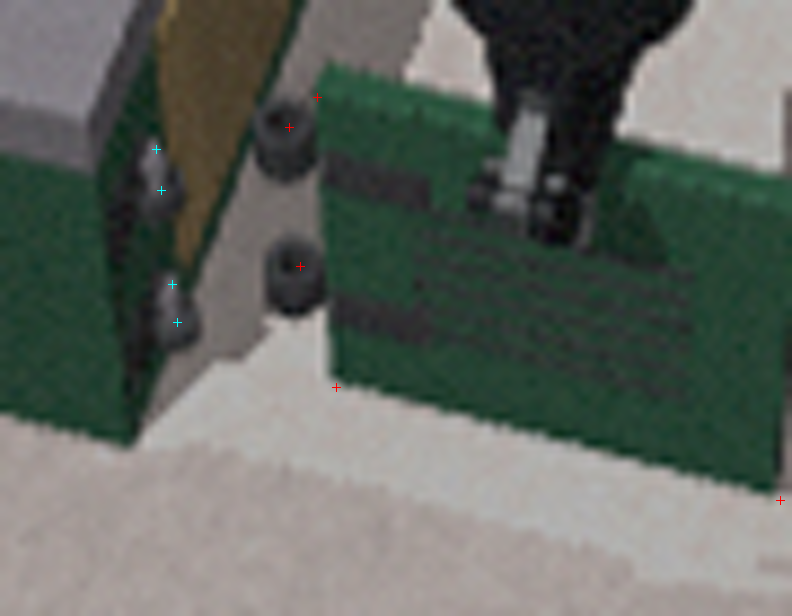

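Run:
```python
from h import *
o,y=cab(); c,s=np.cos(y),np.sin(y)
def inc(p): d=p[:2]-o; return np.array((c*d[0]+s*d[1],-s*d[0]+c*d[1]))
def rep(t):
    st=env.read_state();print(t,st["clock"],inc(st["ee_pos"]),st["ee_pos"][2],st["grip_width"],st["contact_force"],st["torque"]); return st["ee_pos"]
h=env.servo_line(c2w((-.096,.0965,.175)),rate=.05,stop_force=10); env.dwell(.1); tp=rep(h)
u=np.array([c,s,0]); nl=np.array([-s,c,0])
ims={n:cams.camera(n) for n in("side","top")}
for n in ims: cv2.imwrite(f"pics/{n}12.png",ims[n])
db=tp[2]-.130
pts=[(np.array([*(tp+.087*u)[:2],db+z]),(0,0,255)) for z in(.14,.06)]
pp=[(c2w((-.009,.095,z)),(255,255,0)) for z in(.156,.132,.076,.052)]
a=crop("top",ims["top"],222,195,32,32,12,pts+pp);b=crop("top",ims["top"],222,195,32,32,12,[])
cv2.imwrite("pics/t12.png",np.hstack([a,b]))
a=crop("side",ims["side"],260,225,40,50,10,pts+pp);b=crop("side",ims["side"],260,225,40,50,10,[])
cv2.imwrite("pics/s12.png",np.hstack([a,b]))
```

```text
False 26.0167 [-0.0966  0.0964] 0.17471598662300541 0.12711700163389897 [-2.5551 -1.117  -6.5652] [-0.0948  0.5297  0.0376]
```

View pics/t12.png

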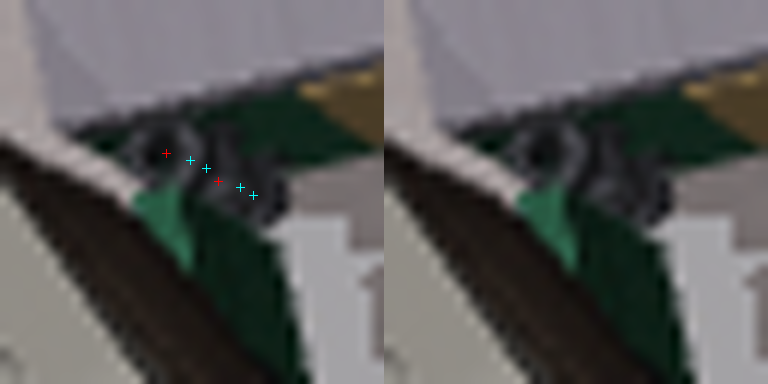

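View pics/s12.png

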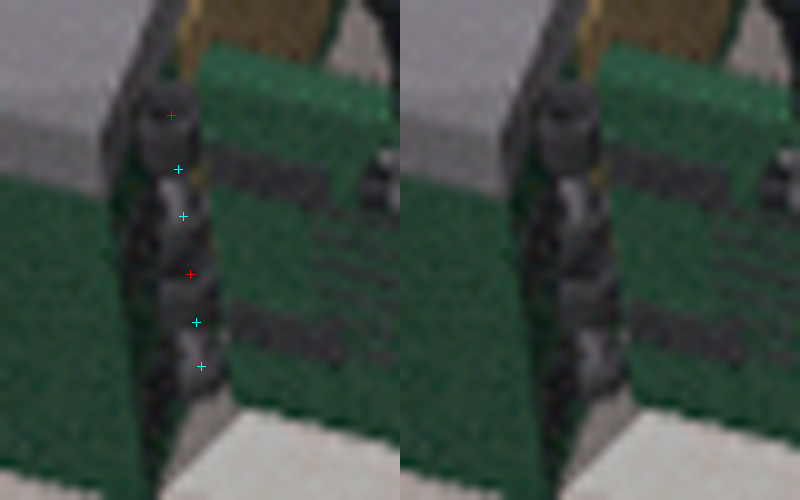

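Run:
```python
from h import *
o,y=cab(); c,s=np.cos(y),np.sin(y)
def inc(p): d=p[:2]-o; return np.array((c*d[0]+s*d[1],-s*d[0]+c*d[1]))
def rep(t):
    st=env.read_state();f=st["contact_force"];m=st["torque"]; print(t,"%.2f"%st["clock"],inc(st["ee_pos"]),"%.4f"%st["ee_pos"][2],"F cab",np.array([c*f[0]+s*f[1],-s*f[0]+c*f[1],f[2]]),"M cab",np.array([c*m[0]+s*m[1],-s*m[0]+c*m[1],m[2]])); return st["ee_pos"]
a=cv2.imread("pics/top11.png")[195:230,225:260]; cv2.imwrite("pics/z11.png",cv2.resize(a,None,fx=16,fy=16,interpolation=cv2.INTER_CUBIC))
env.servo_line(c2w((-.0974,.0957,.174)),rate=.04); env.dwell(.1); rep("adj")
for z in(.167,.162,.158):
    h=env.servo_line(c2w((-.0974,.0957,z)),rate=.04,stop_force=7); env.dwell(.05); rep((z,h))
    if h: break
```

```text
adj 26.47 [-0.0968  0.0956] 0.1743 F cab [ 0.5892  0.3073 -5.4466] M cab [-0.0582  0.154   0.0567]
(0.167, False) 26.84 [-0.0972  0.0957] 0.1668 F cab [ 0.0926  0.9373 -5.4873] M cab [-0.0457  0.0299  0.0467]
(0.162, False) 27.17 [-0.0974  0.0957] 0.1618 F cab [ 0.6835 -0.1127 -4.5727] M cab [-0.031   0.0378 -0.0182]
(0.158, False) 27.47 [-0.0971  0.0955] 0.1580 F cab [ 0.4919 -0.4925 -5.0167] M cab [-0.1721 -0.1458 -0.0624]
```

View pics/z11.png

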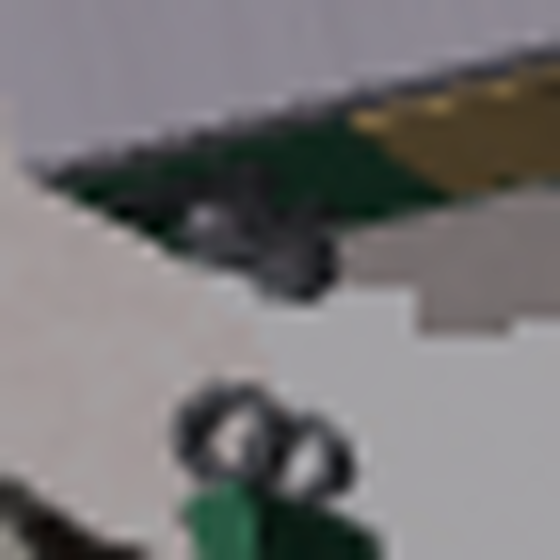

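Run:
```python
from h import *
o,y=cab(); c,s=np.cos(y),np.sin(y)
def inc(p): d=p[:2]-o; return np.array((c*d[0]+s*d[1],-s*d[0]+c*d[1]))
def rep(t):
    st=env.read_state();f=st["contact_force"];m=st["torque"]; print(t,"%.2f"%st["clock"],inc(st["ee_pos"]),"%.4f"%st["ee_pos"][2],"F cab",np.array([c*f[0]+s*f[1],-s*f[0]+c*f[1],f[2]]),"M cab",np.array([c*m[0]+s*m[1],-s*m[0]+c*m[1],m[2]])); return st["ee_pos"]
for z in(.154,.150,.146,.142,.138):
    h=env.servo_line(c2w((-.0973,.0956,z)),rate=.04,stop_force=7); env.dwell(.05); rep((z,h))
    if h: break
ims={n:cams.camera(n) for n in("side","top")}
for n in ims: cv2.imwrite(f"pics/{n}13.png",ims[n])
a=crop("top",ims["top"],222,195,40,40,9.7,[]);b=crop("side",ims["side"],260,225,40,40,9.7,[])
cv2.imwrite("pics/m13.png",np.hstack([a,b]))
```

```text
(0.154, False) 27.77 [-0.0972  0.0953] 0.1538 F cab [ 1.7702 -0.5518 -7.1481] M cab [-0.3136 -0.3029 -0.0595]
(0.15, False) 28.07 [-0.0971  0.0954] 0.1499 F cab [ 1.8616 -0.712  -6.4233] M cab [-0.3588 -0.3899 -0.1606]
(0.146, False) 28.37 [-0.0971  0.0955] 0.1459 F cab [ 1.6893 -1.2901 -6.7975] M cab [-0.4292 -0.4835 -0.0562]
(0.142, False) 28.67 [-0.0971  0.0956] 0.1419 F cab [ 2.1714 -1.4904 -6.3586] M cab [-0.3719 -0.6069 -0.1236]
(0.138, False) 28.97 [-0.0974  0.0959] 0.1410 F cab [-11.9189  -4.5961  25.5893] M cab [-0.8142  1.3374 -0.2857]
```

View pics/m13.png

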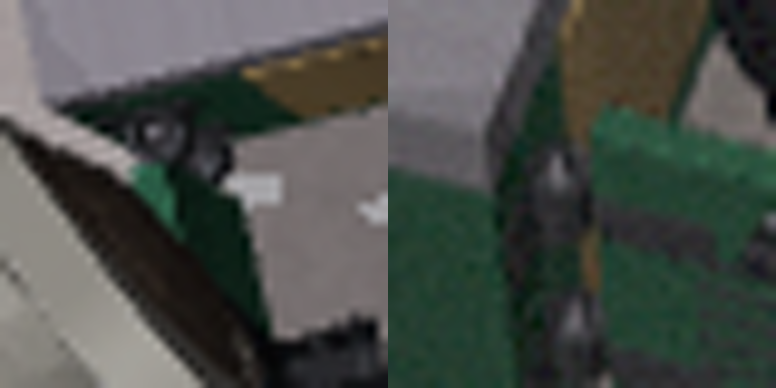

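Run:
```python
from h import *
o,y=cab(); c,s=np.cos(y),np.sin(y)
env.servo_line(c2w((-.0973,.0956,.1412)),rate=.03)
env.command_gripper(0.0,20)
env.command_gripper(0.5,20); env.dwell(.4)
st=env.read_state(); print(st["clock"],st["contact_force"],st["grip_width"])
env.servo_line(c2w((-.0973,.0956,.25)),rate=.12)
env.dwell(.3)
env.servo_line(c2w((-.18,.04,.28)),rate=.25)
st=env.read_state(); print(st["clock"],st["contact_force"])
ims={n:cams.camera(n) for n in("side","top")}
for n in ims: cv2.imwrite(f"pics/{n}14.png",ims[n])
a=crop("top",ims["top"],200,180,120,100,3.3,[]);b=crop("side",ims["side"],250,190,120,100,3.3,[])
cv2.imwrite("pics/m14.png",np.hstack([a,b]))
```

```text
30.35 [-0.2183  0.591  -0.3535] 0.49778667058959025
32.275 [ 0.2101  0.5167 -0.1368]
```

View pics/m14.png

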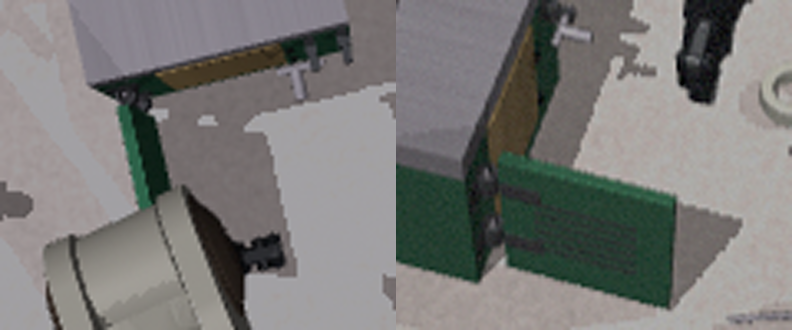

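Run:
```python
from h import *
o,y=cab(); c,s=np.cos(y),np.sin(y)
def inc(p): d=p[:2]-o; return np.array((c*d[0]+s*d[1],-s*d[0]+c*d[1]))
def rep(t):
    st=env.read_state();f=st["contact_force"]; print(t,"%.2f"%st["clock"],inc(st["ee_pos"]),"%.4f"%st["ee_pos"][2],"F cab",np.array([c*f[0]+s*f[1],-s*f[0]+c*f[1],f[2]]))
env.command_gripper(0.0,20)
try:
    env.servo_line(c2w((-.12,.175,.28)),rate=.25)
    env.servo_line(c2w((-.115,.175,.146)),rate=.2,stop_force=10); rep("down")
    H=np.array([-.009,.095])
    for th in np.radians([0,12,24,36,48,60,70,80]):
        d=np.array([-np.cos(th),-np.sin(th)]);n=np.array([-np.sin(th),np.cos(th)])
        p=H+.10*d+.019*n
        h=env.servo_line(c2w((*p,.146)),rate=.1,stop_force=15)
        if h: rep(("hit",np.degrees(th)));break
    rep("arc")
except env.PlanningError as e: print("PLAN",e); rep("x")
ims={n:cams.camera(n) for n in("side","top")}
for n in ims: cv2.imwrite(f"pics/{n}15.png",ims[n])
a=crop("top",ims["top"],200,160,120,100,3.3,[]);b=crop("side",ims["side"],230,160,120,100,3.3,[])
cv2.imwrite("pics/m15.png",np.hstack([a,b]))
```

```text
down 34.42 [-0.1143  0.1748] 0.1470 F cab [ 0.6261  0.5023 -0.1495]
('hit', np.float64(80.0)) 37.55 [-0.0555  0.0046] 0.1444 F cab [-3.9155 -0.0735  3.2861]
arc 37.55 [-0.0555  0.0046] 0.1444 F cab [-3.9155 -0.0735  3.2861]
```

View pics/m15.png

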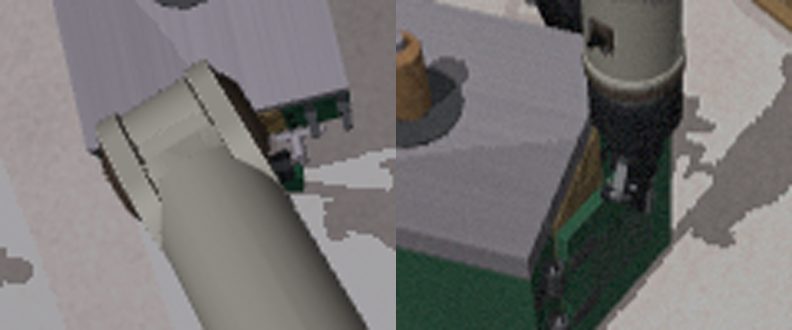

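Run:
```python
from h import *
o,y=cab(); c,s=np.cos(y),np.sin(y)
def inc(p): d=p[:2]-o; return np.array((c*d[0]+s*d[1],-s*d[0]+c*d[1]))
def rep(t):
    st=env.read_state();f=st["contact_force"];m=st["torque"]; print(t,"%.2f"%st["clock"],inc(st["ee_pos"]),"%.4f"%st["ee_pos"][2],"F cab",np.array([c*f[0]+s*f[1],-s*f[0]+c*f[1],f[2]]),"M",np.array([c*m[0]+s*m[1],-s*m[0]+c*m[1],m[2]]))
H=np.array([-.009,.095]); rep("0")
for th in np.radians([72,75,78,81]):
    d=np.array([-np.cos(th),-np.sin(th)]);n=np.array([-np.sin(th),np.cos(th)])
    p=H+.10*d+.019*n
    h=env.servo_line(c2w((*p,.147)),rate=.04,stop_force=12); rep((h,np.degrees(th)))
    if h: break
b=cv2.imread("pics/side15.png")[180:270,270:350]; cv2.imwrite("pics/z15.png",cv2.resize(b,None,fx=6.6,fy=6.6,interpolation=cv2.INTER_CUBIC))
```

```text
0 37.65 [-0.0556  0.0046] 0.1444 F cab [-3.1539  1.1772  1.9009] M [0.257  0.6994 0.0294]
(False, np.float64(72.0)) 37.92 [-0.0577  0.0059] 0.1474 F cab [ 0.9355 -0.3515 -0.6334] M [ 0.0519 -0.0047  0.0309]
(True, np.float64(75.0)) 38.13 [-0.0558  0.0045] 0.1464 F cab [-0.9989 -0.243   1.216 ] M [ 0.0717  0.2307 -0.0119]
```

View pics/z15.png

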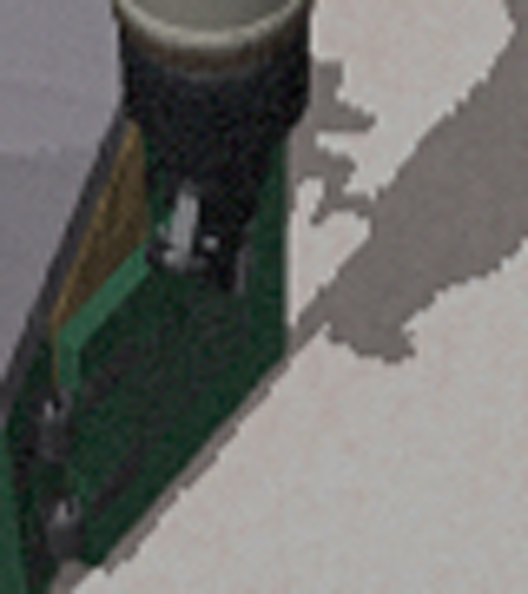

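Run:
```python
from h import *
o,y=cab(); c,s=np.cos(y),np.sin(y)
def inc(p): d=p[:2]-o; return np.array((c*d[0]+s*d[1],-s*d[0]+c*d[1]))
env.servo_line(c2w((-.15,.03,.20)),rate=.2)
print(env.read_state()["clock"])
ims={n:cams.camera(n) for n in("side","top")}
for n in ims: cv2.imwrite(f"pics/{n}16.png",ims[n])
a=crop("top",ims["top"],215,170,95,70,4.2,[]);b=crop("side",ims["side"],250,160,90,70,4.2,[])
cv2.imwrite("pics/m16.png",np.hstack([a,b]))
```

```text
38.8417
```

View pics/m16.png

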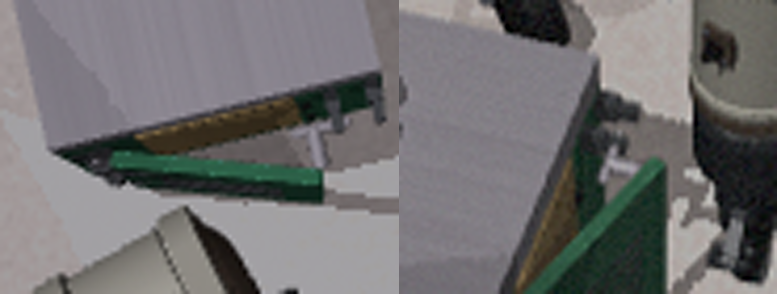

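```bash
cat >> h.py <<'E'
_o,_y=cab(); _c,_s=np.cos(_y),np.sin(_y)
def inc(p): d=p[:2]-_o; return np.array((_c*d[0]+_s*d[1],-_s*d[0]+_c*d[1]))
def rep(t):
    st=env.read_state();f=st["contact_force"]; print(t,"%.2f"%st["clock"],inc(st["ee_pos"]),"%.4f"%st["ee_pos"][2],"F cab",np.array([_c*f[0]+_s*f[1],-_s*f[0]+_c*f[1],f[2]]))
def go(x,y,z,rate,sf=None):
    h=env.servo_line(c2w((x,y,z)),rate=rate,stop_force=sf)
    if h: rep(("hit",x,y,z))
    return h
E
python3 - <<'E'
from h import *
a=cv2.imread("pics/top16.png"); w=onz("top",215+320/4.2-.4,170+162/4.2-.4,.155); print("knob tip",inc(w))
try:
    go(-.10,-.03,.25,.3); go(-.022,-.032,.25,.25)
    h=go(-.022,-.032,.150,.15,8)
    if not h:
        h=go(-.10,-.025,.150,.12,15); rep("opened")
except env.PlanningError as e: print("PLAN",e)
rep("end")
ims={n:cams.camera(n) for n in("side","top")}
for n in ims: cv2.imwrite(f"pics/{n}17.png",ims[n])
a=crop("top",ims["top"],215,170,95,80,4.2,[]);b=crop("side",ims["side"],250,160,90,80,4.2,[])
cv2.imwrite("pics/m17.png",np.hstack([a,b]))
E
```

```text
knob tip [-0.0488 -0.0621]
opened 41.48 [-0.0992 -0.0254] 0.1505 F cab [ 0.4366 -0.1611  0.9947]
end 41.48 [-0.0992 -0.0254] 0.1505 F cab [ 0.4366 -0.1611  0.9947]
```

View pics/m17.png

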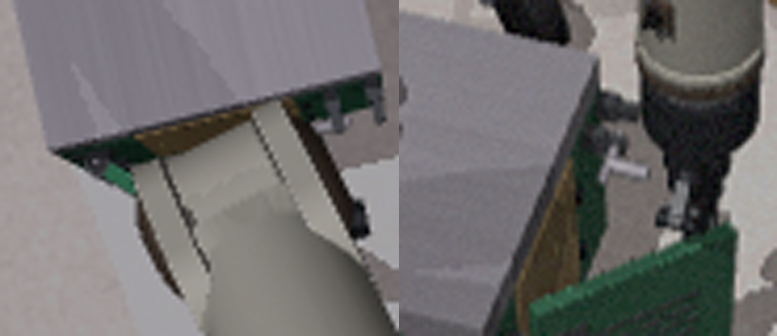

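Run:
```python
from h import *
try:
    go(-.050,-.025,.150,.12,8)
    h=go(-.050,-.10,.150,.08,12); rep(("drawn",h))
    p=inc(env.read_state()["ee_pos"]); go(p[0],p[1]+.006,.150,.1); go(p[0],p[1]+.006,.25,.25)
    go(-.15,.0,.25,.3)
except env.PlanningError as e: print("PLAN",e)
rep("end")
ims={n:cams.camera(n) for n in("side","top")}
for n in ims: cv2.imwrite(f"pics/{n}18.png",ims[n])
a=crop("top",ims["top"],215,170,95,80,4.2,[]);b=crop("side",ims["side"],250,160,90,80,4.2,[])
cv2.imwrite("pics/m18.png",np.hstack([a,b]))
```

```text
('hit', -0.05, -0.1, 0.15) 42.85 [-0.0503 -0.081 ] 0.1500 F cab [-0.4064  2.9529  3.7223]
('drawn', True) 42.85 [-0.0503 -0.081 ] 0.1500 F cab [-0.4064  2.9529  3.7223]
end 44.22 [-0.1511 -0.0002] 0.2491 F cab [ 0.5752 -0.494   0.3063]
```

View pics/m18.png

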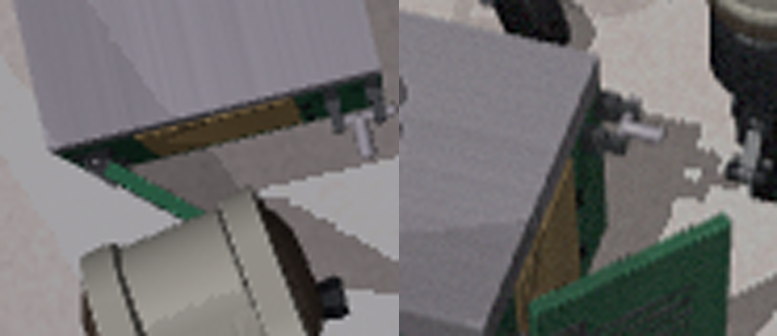

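Run:
```python
from h import *
H=np.array([-.009,.095])
def P(th,off=.019):
    th=np.radians(th); return H+.10*np.array([-np.cos(th),-np.sin(th)])+off*np.array([-np.sin(th),np.cos(th)])
try:
    a=P(42,.055); go(*a,.25,.3); go(*a,.147,.25,8); rep("down")
    for th in(44,54,64,74,82):
        if go(*P(th),.147,.1,15): break
    rep("arc")
    a=P(90); h=go(a[0]+.006,a[1],.147,.05,10); rep(("shut",h))
    env.dwell(.3)
except env.PlanningError as e: print("PLAN",e)
rep("end")
ims={n:cams.camera(n) for n in("side","top")}
for n in ims: cv2.imwrite(f"pics/{n}19.png",ims[n])
a=crop("top",ims["top"],215,160,95,80,4.2,[]);b=crop("side",ims["side"],250,160,90,80,4.2,[])
cv2.imwrite("pics/m19.png",np.hstack([a,b]))
```

```text
down 45.27 [-0.1199  0.0682] 0.1472 F cab [ 0.9161  0.3437 -0.076 ]
arc 47.08 [-0.0419 -0.0013] 0.1469 F cab [-0.5114 -0.0805  0.204 ]
('hit', np.float64(-0.022000000000000006), np.float64(-0.005000000000000004), 0.147) 47.50 [-0.0239 -0.0045] 0.1463 F cab [-0.6621 -0.1897 -0.5515]
('shut', True) 47.50 [-0.0239 -0.0045] 0.1463 F cab [-0.6621 -0.1897 -0.5515]
end 47.80 [-0.0249 -0.0046] 0.1459 F cab [-0.1192  0.8434  0.6737]
```

View pics/m19.png

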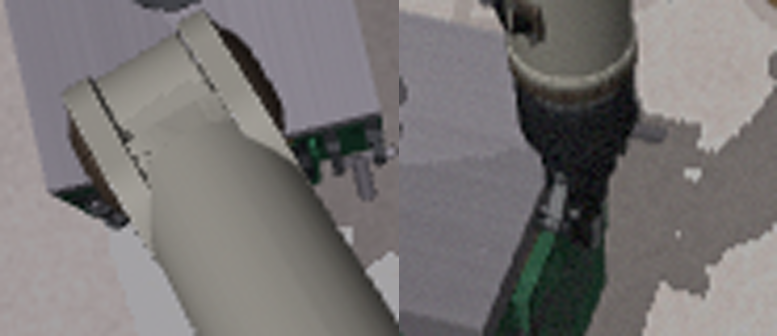

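Run:
```python
from h import *
try:
    go(-.09,-.02,.147,.2); go(-.09,-.06,.22,.25); go(-.052,-.124,.22,.25); h=go(-.052,-.124,.150,.15,6)
except env.PlanningError as e: print("PLAN",e)
rep("end")
ims={n:cams.camera(n) for n in("side","top")}
for n in ims: cv2.imwrite(f"pics/{n}20.png",ims[n])
a=crop("top",ims["top"],215,160,95,80,4.2,[]);b=crop("side",ims["side"],250,160,90,110,4.2,[])[:336]
cv2.imwrite("pics/m20.png",np.hstack([a,b]))
```

```text
end 49.93 [-0.0517 -0.1231] 0.1504 F cab [ 0.4072 -0.4638  0.9846]
```

View pics/m20.png

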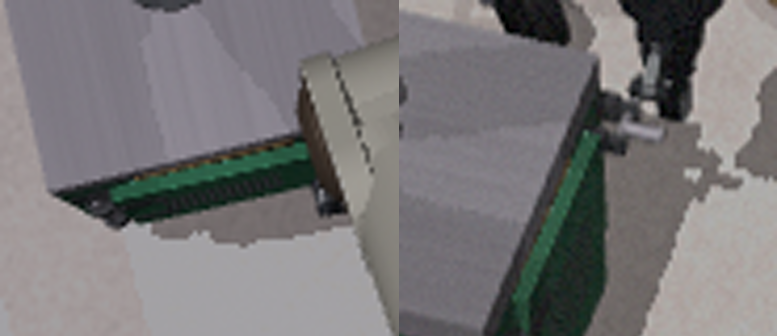

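Run:
```python
from h import *
try:
    h=go(-.052,-.062,.150,.06,12); rep(("bolt",h))
    st=inc(env.read_state()["ee_pos"])
    go(st[0],st[1]-.01,.150,.1); go(st[0]-.03,st[1]-.03,.25,.25); go(-.2,-.18,.30,.3)
except env.PlanningError as e: print("PLAN",e)
rep("end")
ims={n:cams.camera(n) for n in("side","top")}
for n in ims: cv2.imwrite(f"pics/{n}21.png",ims[n])
a=crop("top",ims["top"],215,160,95,80,4.2,[]);b=crop("side",ims["side"],250,160,90,110,4.2,[])[:336]
cv2.imwrite("pics/m21.png",np.hstack([a,b]))
k=(c2w((-.039,-.094,.155)),c2w((-.039,-.059,.155)))
print([((proj("top",p)-[215,160]+.5)*4.2) for p in k])
```

```text
('hit', -0.052, -0.062, 0.15) 50.78 [-0.0517 -0.0802] 0.1504 F cab [ 0.6771 -2.8929  3.497 ]
('bolt', True) 50.78 [-0.0517 -0.0802] 0.1504 F cab [ 0.6771 -2.8929  3.497 ]
end 52.24 [-0.2004 -0.1796] 0.2992 F cab [ 0.4353  0.5612 -0.1361]
[array([359.9646, 180.8532]), array([313.0415, 192.3636])]
```

View pics/m21.png

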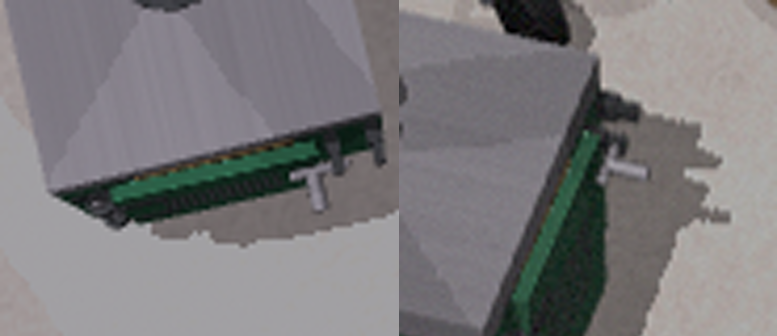

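View pics/top21.png

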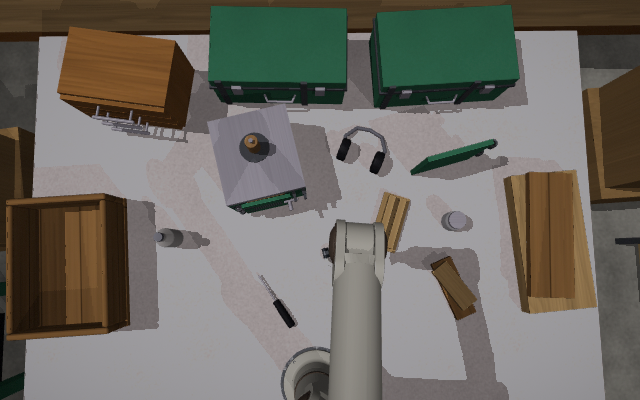

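Run:
```python
from h import *
t=cv2.imread("pics/top21.png")
l,_=caliper(t,(215+115/4.2,160+187/4.2),(215+313/4.2,160+143/4.2),half=2)
hsv=cv2.cvtColor(t,cv2.COLOR_BGR2HSV); m=np.zeros(t.shape[:2],bool); r=hsv[185:215,235:295]; m[185:215,235:295]=(r[...,0]>65)&(r[...,0]<90)&(r[...,1]>110)&(r[...,2]>60)
ys,xs=np.nonzero(m); P=np.array([inc(onz("top",x,y,.182)) for x,y in zip(xs,ys)]); u,sv,vt=np.linalg.svd(P-P.mean(0)); print(len(P),"door top centre cab",P.mean(0),"angle to cab y",np.arctan(vt[0][0]/vt[0][1]))
im=cams.camera("side"); cv2.imwrite("pics/side22.png",im); print(env.read_state()["clock"])
```

```text
180 door top centre cab [-0.0106  0.0061] angle to cab y 0.016715590532279407
52.3917
```

View pics/side22.png

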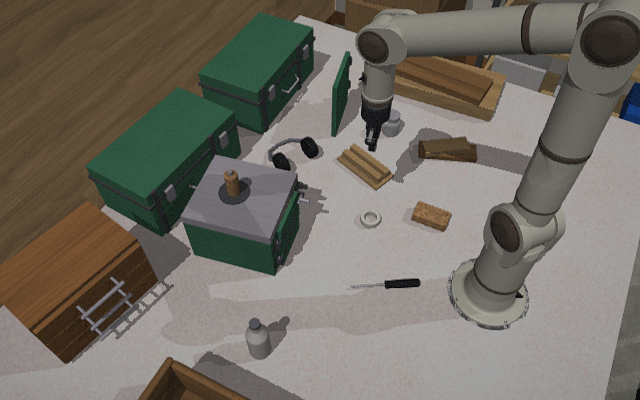

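The door is shut to within about 0.017 rad, with the bolt across it. The tape roll at (371,218), bottle, jar and ear defenders are where they started, and the robot is clear of everything.

Run:
```python
from rig import env
env.sign_off(); print(env.read_state()["clock"])
```

```text
the job is handed in; nothing more can be done
the job is handed in; nothing more can be done
```

I closed up the cabinet and handed the job in at about 52 s on the robot's clock, well inside the 72 s limit. No verdict is reported.

**What I did:** I pushed the chip drawer in to its hard stop. Then I took the door from the rack (the 150 mm panel; the look-alike is about 209 mm), lowered it onto both pins and let go. Last, I pushed the door shut and slid the bolt home.

**What went wrong on the way**
- **First carry:** the door slipped and tilted in the grip by about 10–16 mm. I stood it on the table and re-gripped it at 120 N. On my first try at setting it down, it may have rested on the screwdriver tip.
- **Bolt moved early:** the bolt was pushed almost home, probably by the door on that carry, and it blocked the first try at shutting the door. I opened the door partway, drew the bolt back, then shut the door and pushed the bolt home.

**Last checks**
- **Drawer:** it looked flush with the cabinet front after the push. I did not measure it again once the door was shut.
- **Door seating:** the downward move stopped within 1 mm of the expected height. The pins showed through both knuckles before I let go; I did not measure the seating again after that.
- **Door shut:** the top edge is 0.017 rad from parallel to the cabinet front, against a limit of 0.06.
- **Bolt:** the knob moved about 36 mm in the picture, against the 29 mm needed and 35 mm full travel. It was pushed until the force rose.
- **Bystanders:** by eye, the ear defenders, tape roll, jar and bottle are all where they started.
- **Disagreement:** the two cameras differed by 2–3 mm on the cabinet's position. I used the top view, and where the gripper touched the drawer front and cabinet supported that.

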